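# Seat the blocked lens in the three-point mount

### The arm

A 7-joint arm with a two-finger parallel gripper is mounted at the origin on the work surface. World frame = base frame: x ahead of the robot, y to its left, z up, the work surface at z = 0. Lengths are in m, angles in rad, forces in N, time in s.
With the tool pointing down it reaches from about 0.425 to 0.875 m from the base axis. Payload 4.7 kg.
Tool frame: the origin (TCP) lies at the very end of the fingers, on their centre line; the grasp point (between the pads) lies 19 mm behind it; x points along the fingers, z is the direction in which the jaws open and shut, and the axes are right-handed (so a half turn about x gives the same grasp; the last joint's range is limited). The gripper opens to 87 mm and grips with 3 to 60 N. Pads are 19 mm wide; open, the fingers measure 117 mm over their backs; the gripper's body (75 mm by 190 mm) begins 51 mm behind the grasp point.
Start: joints at [-1.313, 0.321, -0.07, 1.45, 0.023, 1.371, -0.057], TCP at [0.157, 0.631, 0.191] pointing down, gripper open.
Joint ranges: [-2.86, 2.86], [-0.3, 2.09], [-1.38, 1.24], [0.06, 2.45], [-1.56, 4.7], [0.09, 2.05], [-2.69, 2.69]. Speed limits (rad/s): [2.57, 2.57, 3.14, 3.14, 3.14, 3.14, 3.14].

### API

Orientations are given as a rotation vector (axis times angle).
In Python, from bench import telemetry, viewer, workorder gives the robot as it stands.
- The arm moves only by the shell command python3 -m creep 'ROWS' [FORCE]. ROWS is JSON, a list of rows, each an object of numbers: "fingers": the opening, from 0 (shut) to 1 (fully open); "x", "y", "z": the shift along the tool's x, y, z in units of 40 mm (1.0 is 40 mm); "twist": the turn about the tool's x in units of 5 degrees (1.0 is 5 degrees). In form: [{"fingers": .., "x": .., "y": .., "z": .., "twist": ..}, ...]. A call has 1 to 20 rows; each row is the pose to reach, as a shift and turn from the pose commanded when the call began, along the tool's axes at that moment; what a row does not reach only later rows make up. A row lasts 1/12 s, in which the tool goes at most 41.7 mm and 7.16 degrees, less where a joint would pass 70% of its speed; a pose out of reach is approached as far as the arm can. A call with a gripper value outside its range is refused whole. The fingers move at their own pace and stop on an object; FORCE is the grip in N (left out, the last holds). Time passes only in rows, so rows that repeat a pose let the fingers close. It gives the time, the measured TCP pose, the force and the opening at its end, in the units of the state.
- telemetry.get_state(): the state, without advancing time (a new reading comes with each control period).
- viewer.get_image(name): name is "scene" or "top" or "wrist"; returns a dict with "pixels" (400x640x3 uint8, red, green, blue), "z_map" (400x640 float32, m along the optical axis (not along the pixel's ray), 0 where there is no reading), "K" (3x3 intrinsics, pixels), "xyz" and "attitude" of the camera in the world. Camera axes: x right, y up, looking along -z (the intrinsics and any distortion apply to the point x, -y, -z); pixel columns grow to the right and rows downward; lengths in m; the calibration is good to about 2 mm. A picture is of the moment at which its call begins.
- workorder.close_job(): hands the job in, once; it reports no verdict.
The state is a dict: "time": time; "joint_positions": joint angles; "qd": joint speeds; "joint_torque": joint torques, N m; "position": TCP position; "tool_rot": TCP orientation; "ft_force": force on the tool from outside, world axes, zero at the start; "torque": the same for the moment, N m; "grip_width": opening from 0.0 (shut) to 1.0 (fully open).
Only numpy, scipy, OpenCV 4.12 (cv2) and the standard library are available. Lean on these libraries where they do the work, as an engineer would, in place of code of your own. Each camera call takes 0.05 s, during which the arm holds its last target.

### The job

Take the tinted lens that has a grey block stuck on top out of the black tray and seat it, block up, in the three-point mount on the bench: push the sprung plunger back with the lens's rim, let the lens down between plunger and posts, let go, and press it gently but firmly straight down until it lies flat on all three pads, bears on both posts and the plunger, and cannot rock. Handle it gently (a few newtons are enough, no single contact may take more than 15 N), leave everything else where it is, and finish with the hand clear.

Things in the scene. Friction and masses are not known exactly. Their poses are not given: they have to be found in the camera images.
- lens_block (a point): Centre of the grey block stuck centrally on the lens to be seated: the grasp point, 20 mm above the lens's underside. The block stands from 10 to 30 mm above the lens's underside, 22 mm long along the point's x, 16 mm wide along its y (grip it across y); z up. At the start the lens lies flat, block up, in one of the tray's two compartments.
- lens: That lens: a clear rose disc 60 mm in diameter, 10 mm thick, with a shallow V-bevelled rim, widest at mid-thickness; about 80 g with its block. It is round, so its yaw in the mount does not matter. Origin at the centre of its underside, z up.
- tray: Black plastic tray, 165 x 92 mm, 14 mm high, fixed to the bench; a wall across its middle makes two compartments side by side along its x, floor 4 mm above the bench. Origin at the centre of its underside.
- mount: Lens mount screwed to the bench: base plate 150 (x) x 96 (y) x 12 mm under an aluminium carrier plate, which holds three brass pads, two ball-headed steel posts and a sprung plunger in a guide block (8 mm above the pads). Origin on the bench, right under the seat centre, where the lens's centre belongs. +x points from the plunger across the seat to midway between the posts; z up. Plates: x -95 to +55 mm.
- under_seat (a point): Point on the base plate (12 mm above the bench) under the seat centre. The carrier is clamped at a height that differs each time and is not reported: the pad tops are 34 to 42 mm above the bench, to be found by feel; it does not give way. Three flat pads, 8 mm in diameter, stand 12 mm above the carrier, 20 mm from the seat centre at 0, 120 and 240 degrees from mount +x.
- under_posts (a point): Point on the base plate midway between the two fixed posts, 17.5 mm from the seat centre. Each post has a ball head 10 mm in diameter, 35 mm from the seat centre, 60 degrees to either side of mount +x, its centre 5 mm above the pad tops: the rim of a seated lens touches both. A lens let down too near lands on a ball, 10 mm above the pads.
- under_plunger (a point): Point on the base plate under the free plunger's flat upright face (14 mm wide, top 30 mm above the pad tops, looking to mount +x), 24 mm from the seat centre, 6 mm inside a seated lens's rim. A rim pushes it to -x, 12 mm at most: 2 N at first touch, 3.8 N at 6 mm, 5.6 N at the stop. Its pinch can, by friction (about 0.3), hold a lens off the pads until pressed.
- spare_lens_mid (a point): Bystander: a rose lens 64 mm in diameter, 10 mm thick, without a block, in the other compartment of the tray; its centre.
- frame: Bystander: silver semi-rimless spectacle frame, about 135 mm wide, folded, lying on the bench.
- starter_mid (a point): Bystander: brass screw starter, a rod 105 mm long and 11 mm thick, lying along its x on the bench; its centre.
- screw_pot: Bystander: small glass bowl, 44 mm wide, 30 mm high.
- driver: Bystander: black-handled screwdriver, 150 mm long.
- spray: Bystander: white bottle, 44 mm wide, 110 mm high.
- caliper: Bystander: steel thickness caliper, 140 mm long.
- ruler: Bystander: white ruler, 160 x 22 mm.
Mind the look-alikes: they are no part of the job. What is shaped like the lens but orange or turquoise is not meant.

How it is judged:
On the way, in this order (a step that is already met when the one before it is completed fails the run):
1. the lens is lifted out of the tray (height (world z) of lens_block above 0.055 m), for 0.1 s.
2. at the mount, the lens pushes on the sprung plunger (contact force between lens and plunger above 1 N and horizontal distance between lens and mount below 0.012 m), for 0.1 s.
3. the lens is pressed down so that each of the three pads takes at least 0.6 N while it stands against both posts (contact force between lens and pad_a above 0.6 N and contact force between lens and pad_b above 0.6 N and contact force between lens and pad_c above 0.6 N and contact force between lens and post_a above 0.4 N and contact force between lens and post_b above 0.4 N), for 0.2 s.
At the end, for the whole second after the job is handed in: The lens lies at rest, block up, in the mount: its underside touches all three pads (each bears), its rim bears on both posts and on the plunger with more than 0.4 N each, its centre is within 2.5 mm of the seat centre and its tilt below 2 degrees (contact force between lens and pad_a above 0.03 N and contact force between lens and pad_b above 0.03 N and contact force between lens and pad_c above 0.03 N and contact force between lens and post_a above 0.4 N and contact force between lens and post_b above 0.4 N and contact force between lens and plunger above 0.4 N and horizontal distance between lens and mount below 0.0025 m and angle between lens's own z axis and vertical below 0.035 rad and linear speed of lens below 0.005 m/s).
It fails at once if the lens is forced: more than 15 N on any one pad, post or on the plunger (contact force between lens and pad_a above 15 N or contact force between lens and pad_b above 15 N or contact force between lens and pad_c above 15 N or contact force between lens and post_a above 15 N or contact force between lens and post_b above 15 N or contact force between lens and plunger above 15 N).
It fails at once if a bystander is moved by more than 20 mm (distance of any of spare_lens_mid, frame, starter_mid, screw_pot, driver, spray, caliper, ruler from where it was at the start of the episode above 0.02 m).
It fails at once if the lens is tipped by more than 45 degrees (angle between lens's own z axis and vertical above 0.79 rad).
It also fails if it takes over 54 s, if anything falls off the work surface, if the arm or the gripper's body presses on something with over 40 N, if the wrist force passes 120 N, or if a joint passes its speed limit or range.

## Working session

There is one attempt and no reset: what is moved stays moved. The work goes in short steps, Python scripts to look and compute and a shell command to move; the robot and the scene stay as the last step left them, time stands still between calls to the robot, and variables do not carry over. Pictures are saved under pics/ and viewed, and the job is handed in when it is done.

```bash
ls; mkdir -p pics; cat > h.py <<'E'
import numpy as np, cv2
from scipy.spatial.transform import Rotation as R
from bench import telemetry, viewer, workorder
def grab(n,f=None):
    im=viewer.get_image(n)
    if f: cv2.imwrite('pics/'+f,im['pixels'][:,:,::-1])
    np.savez('last_'+n+'.npz',**{k:np.array(im[k]) for k in im if not isinstance(im[k],str)})
    return im
def cam(im):
    a=np.array(im['attitude'],float)
    Rm=a if a.shape==(3,3) else R.from_rotvec(a).as_matrix() if a.size==3 else R.from_quat(a).as_matrix()
    return Rm,np.array(im['xyz'],float),np.array(im['K'],float)
def ray(im,u,v):
    Rm,p,K=cam(im); d=np.linalg.inv(K)@np.array([u,v,1.]); return p,Rm@np.array([d[0],-d[1],-d[2]])
def onplane(im,u,v,z):
    p,d=ray(im,u,v); return p+d*(z-p[2])/d[2]
def pt(im,u,v):
    p,d=ray(im,u,v); return p+d*float(im['z_map'][int(v),int(u)])
def proj(im,X):
    Rm,p,K=cam(im); c=Rm.T@(np.array(X)-p); q=K@np.array([c[0],-c[1],-c[2]]); return q[:2]/q[2]
E
python3 - <<'E'
from h import *
for n in('scene','top','wrist'):
    im=grab(n,n+'0.png'); print(n,[ (k,np.round(np.array(im[k]),3).tolist()) for k in im if k not in('pixels','z_map')])
s=telemetry.get_state(); print({k:np.round(s[k],4).tolist() for k in s})
E
```

```text
pics
scene [('K', [[435.357, 0.0, 318.076], [0.0, 435.357, 205.238], [0.0, 0.0, 1.0]]), ('xyz', [1.059, 0.727, 1.022]), ('attitude', [0.285, 0.949, 2.448])]
top [('K', [[465.205, 0.0, 321.711], [0.0, 465.205, 196.024], [0.0, 0.0, 1.0]]), ('xyz', [0.355, -0.012, 1.139]), ('attitude', [0.157, -0.154, -1.513])]
wrist [('K', [[353.758, 0.0, 320.425], [0.0, 353.758, 208.574], [0.0, 0.0, 1.0]]), ('xyz', [0.082, 0.649, 0.383]), ('attitude', [-0.24, -0.185, 1.318])]
{'time': 0.15, 'joint_positions': [-1.3129, 0.3217, -0.0701, 1.4514, 0.0226, 1.3708, -0.0569], 'qd': [-0.0002, -0.001, -0.0015, -0.0035, 0.0014, -0.0017, -0.0015], 'joint_torque': [-0.0001, -49.18, -0.4046, -31.2875, -0.0639, 0.0406, 0.0001], 'position': [0.1568, 0.6303, 0.1899], 'tool_rot': [-1.0287, 1.3158, 1.0271], 'ft_force': [-0.9814, 0.0725, -0.0552], 'torque': [0.055, -0.0436, -0.0045], 'grip_width': 0.9933}
```

View pics/scene0.png

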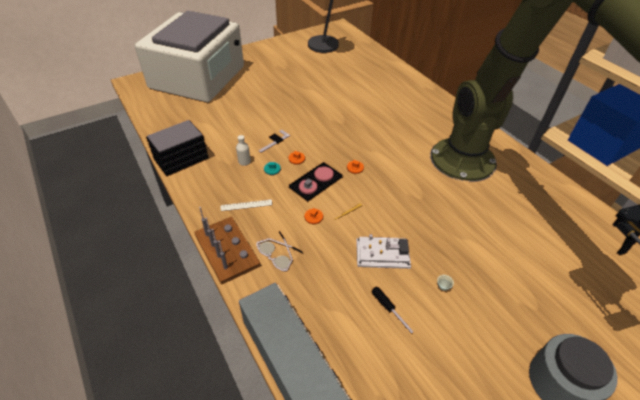

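View pics/top0.png

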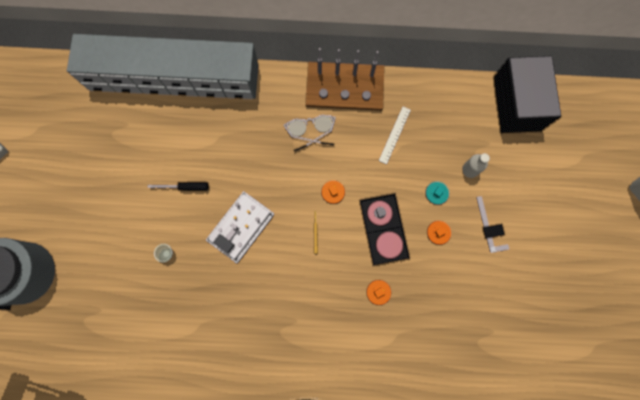

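View pics/wrist0.png

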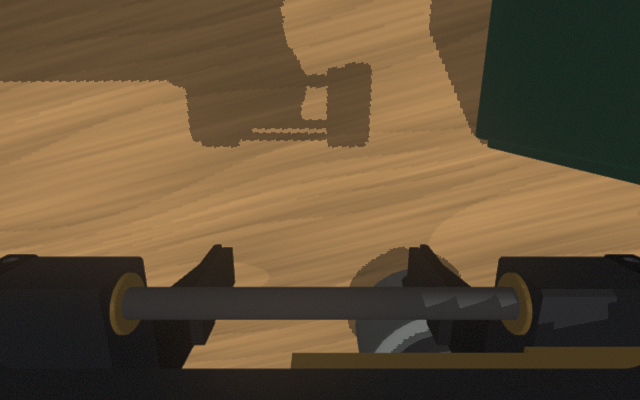

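The top view shows the tray at about (385,229). Candidates for the lens:
- rose disc with a grey block at (380,212)
- rose disc without a block at (389,245)
- orange discs at (333,192), (439,233) and (379,292)
- turquoise disc at (437,193)

By the description it is the rose one at (380,212). The mount is at (240,228). Next I check close crops.

```bash
python3 - <<'E'
from h import *
im=grab('top'); p=im['pixels'][:,:,::-1]
a=cv2.resize(p[185:270,350:420],None,fx=5.5,fy=5.5,interpolation=cv2.INTER_CUBIC)
b=cv2.resize(p[185:270,200:280],None,fx=5.5,fy=5.5,interpolation=cv2.INTER_CUBIC)
cv2.imwrite('pics/crop1.png',np.hstack([a[:467],b[:467]])[:, :800] if a.shape[1]+b.shape[1]<=825 else np.hstack([a,b]))
for u,v in[(380,212),(389,245),(375,205),(240,228),(362,198),(240,250),(226,239)]: print(u,v,pt(im,u,v).round(4),p[v,u])
E
```

```text
380 212 [ 0.5464 -0.1459  0.0362] [126 126 132]
389 245 [ 0.4708 -0.1729  0.0116] [127 124 192]
375 205 [ 0.5662 -0.1354  0.0181] [129 127 195]
240 228 [0.4906 0.1873 0.0314] [202 204 211]
362 198 [ 5.857e-01 -1.044e-01 -2.000e-04] [ 75 115 149]
240 250 [0.4389 0.1841 0.0235] [164 165 170]
226 239 [0.461  0.2149 0.0478] [94 94 97]
```

View pics/crop1.png

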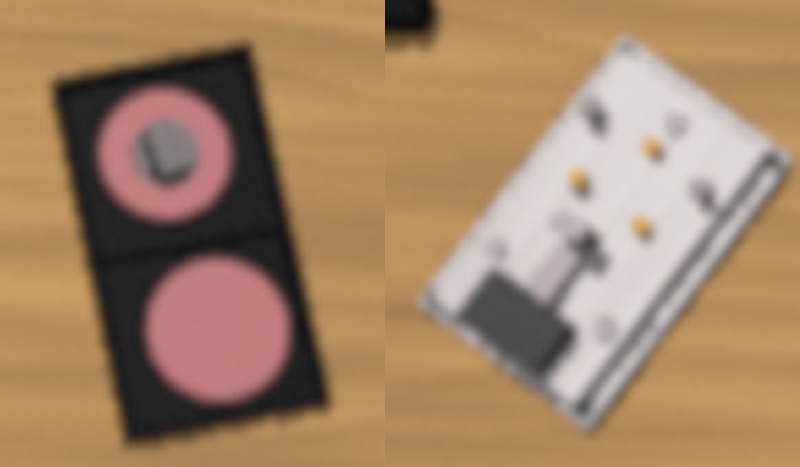

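The left crop shows the rose lens with its grey block in the upper compartment, so the choice is confirmed. In the right crop the mount has its guide block at lower left and the posts at upper right. Next I work out the tool axes and rough poses.

```bash
cat >> h.py <<'E'
def tool():
    s=telemetry.get_state(); return np.array(s['position']),R.from_rotvec(s['tool_rot']).as_matrix(),s
def go(X,ang=None):
    """shift units for moving TCP to X; ang = desired world angle (rad) of tool z axis mod pi"""
    p,T,s=tool(); d=T.T@(np.array(X)-p)/0.04
    print('shift units',d.round(3),'dist mm',(np.linalg.norm(np.array(X)-p)*1e3).round(1))
    if ang is not None:
        a0=np.arctan2(T[1,2],T[0,2]); e=(ang-a0+np.pi/2)%np.pi-np.pi/2
        # turn about tool x (down): positive twist lowers world angle if tool x is -z
        e=e*np.sign(T[2,0]); print('twist units',np.degrees(e)/5,'alt',(np.degrees(e)-180*np.sign(e))/5,'q7',s['joint_positions'][6])
E
python3 - <<'E'
from h import *
p,T,s=tool(); print(p,T.round(3)); print(T[:,0])
im=np.load('last_top.npz'); im={k:im[k] for k in im}
px=im['pixels'][:,:,::-1]; hsv=cv2.cvtColor(px,cv2.COLOR_BGR2HSV)
# rose discs
m=((hsv[:,:,0]>165)|(hsv[:,:,0]<4))&(hsv[:,:,1]>70)&(hsv[:,:,2]>120); m=m.astype(np.uint8)
n,l,st,c=cv2.connectedComponentsWithStats(m)
for i in range(1,n):
    if st[i,4]>60: 
        cs,_=cv2.findContours((l==i).astype(np.uint8),cv2.RETR_EXTERNAL,cv2.CHAIN_APPROX_NONE); e=cv2.fitEllipse(cs[0]); 
        X=onplane(im,*e[0],0.010); print(st[i],e,X.round(4))
# brass pads
m=((hsv[:,:,0]>12)&(hsv[:,:,0]<30)&(hsv[:,:,1]>90)).astype(np.uint8); m2=np.zeros_like(m); m2[195:262,208:272]=m[195:262,208:272]
n,l,st,c=cv2.connectedComponentsWithStats(m2)
for i in range(1,n): print(st[i],c[i],onplane(im,*c[i],0.038).round(4))
# carrier height from depth
v,u=np.mgrid[195:262,208:272]; P=np.array([pt(im,a,b) for a,b in zip(u.ravel(),v.ravel())])
print(np.histogram(P[:,2],bins=np.arange(-.005,.08,.003)))
E
```

```text
[0.15687681 0.63039326 0.19008118] [[-0.    -0.97   0.241]
 [-0.001  0.241  0.97 ]
 [-1.    -0.    -0.001]]
[-1.86088027e-04 -1.17680963e-03 -9.99999290e-01]
[368 201  24  24 338] ((379.4872131347656, 212.52308654785156), (22.807723999023438, 23.68729019165039), 133.28273010253906) [ 0.5495 -0.1478  0.01  ]
[377 232  26  26 537] ((389.1960754394531, 244.50634765625), (24.82172203063965, 25.723283767700195), 142.75721740722656) [ 0.4722 -0.1736  0.01  ]
[208 195  31  40 645] [218.06356589 208.0744186 ] [0.535  0.2429 0.038 ]
[251 195  21  16 175] [264.24571429 199.86857143] [0.5609 0.1338 0.038 ]
[247 211   3   2   4] [248.  211.5] [0.5305 0.1705 0.038 ]
[234 217   2   2   4] [234.5 217.5] [0.5143 0.2015 0.038 ]
[240 219  32  43 710] [260.56478873 247.06619718] [0.4472 0.1337 0.038 ]
[246 225   2   2   4] [246.5 225.5] [0.4966 0.1712 0.038 ]
[208 243  25  19 252] [216.21825397 255.06746032] [0.423  0.2364 0.038 ]
(array([478, 950, 391,  47, 144, 228,  78,   4,   6, 152, 686, 584,  89,
         9,  35,  49,  73, 108,  69,   6,   2,   2,   0,   6,   7,   5,
         3,   0]), array([-0.005, -0.002,  0.001,  0.004,  0.007,  0.01 ,  0.013,  0.016,
        0.019,  0.022,  0.025,  0.028,  0.031,  0.034,  0.037,  0.04 ,
        0.043,  0.046,  0.049,  0.052,  0.055,  0.058,  0.061,  0.064,
        0.067,  0.07 ,  0.073,  0.076,  0.079]))
```

```bash
python3 - <<'E'
from h import *
p,T,s=tool()
im=np.load('last_wrist.npz'); im={k:im[k] for k in im}
im=grab('wrist')
Rm,c,K=cam(im); print('cam in tool',(T.T@(c-p)).round(4),'fwd tool',(T.T@(-Rm[:,2])).round(3))
o=onplane(im,320,110,0.03); print('view pt rel TCP at z=.03',(o-p).round(3),(T.T@(o-p)).round(3))
# after twist to z angle 58 deg
for tgt,ang in (([.514,.181,.03],58),):
    a=np.radians(ang); Tz=np.array([np.cos(a),np.sin(a),0]);Tx=np.array([0,0,-1.]);Ty=np.cross(Tz,Tx)
    rel=T.T@(o-p); X=np.array(tgt)-(Tx*0+Ty*rel[1]+Tz*rel[2]); X[2]=.19; print(X); go(X,a)
E
```

```text
cam in tool [-1.935e-01  7.700e-02 -1.000e-04] fwd tool [ 0.961 -0.277  0.   ]
view pt rel TCP at z=.03 [-0.072  0.017 -0.16 ] [ 0.16   0.074 -0.   ]
[0.57675071 0.14229023 0.19      ]
shift units [  0.016 -13.132  -9.311] dist mm 643.9
twist units 3.60623592036523 alt -32.39376407963477 q7 -0.05691690265580769
```

```bash
python3 -m creep '[{"fingers":1,"y":-13.1,"z":-9.3,"x":0,"twist":3.6},{"fingers":1,"y":-13.1,"z":-9.3,"x":0,"twist":3.6},{"fingers":1,"y":-13.1,"z":-9.3,"x":0,"twist":3.6},{"fingers":1,"y":-13.1,"z":-9.3,"x":0,"twist":3.6},{"fingers":1,"y":-13.1,"z":-9.3,"x":0,"twist":3.6},{"fingers":1,"y":-13.1,"z":-9.3,"x":0,"twist":3.6},{"fingers":1,"y":-13.1,"z":-9.3,"x":0,"twist":3.6},{"fingers":1,"y":-13.1,"z":-9.3,"x":0,"twist":3.6},{"fingers":1,"y":-13.1,"z":-9.3,"x":0,"twist":3.6},{"fingers":1,"y":-13.1,"z":-9.3,"x":0,"twist":3.6},{"fingers":1,"y":-13.1,"z":-9.3,"x":0,"twist":3.6},{"fingers":1,"y":-13.1,"z":-9.3,"x":0,"twist":3.6},{"fingers":1,"y":-13.1,"z":-9.3,"x":0,"twist":3.6},{"fingers":1,"y":-13.1,"z":-9.3,"x":0,"twist":3.6},{"fingers":1,"y":-13.1,"z":-9.3,"x":0,"twist":3.6},{"fingers":1,"y":-13.1,"z":-9.3,"x":0,"twist":3.6},{"fingers":1,"y":-13.1,"z":-9.3,"x":0,"twist":3.6},{"fingers":1,"y":-13.1,"z":-9.3,"x":0,"twist":3.6},{"fingers":1,"y":-13.1,"z":-9.3,"x":0,"twist":3.6},{"fingers":1,"y":-13.1,"z":-9.3,"x":0,"twist":3.6}]'
python3 - <<'E'
from h import *
im=grab('wrist','w1.png'); p,T,s=tool(); print(s['time'],p,T.round(3).tolist(),s['joint_positions'],s['ft_force'])
E
```

```text
time: 1.92
position: [0.5747, 0.1454, 0.1907]
tool_rot: [-0.791, 1.422, 0.792]
ft_force: [-0.0, -0.2, 0.2]
grip_width: 1.002
1.9667 [0.57477384 0.14533536 0.1907373 ] [[-0.0, -0.85, 0.527], [0.001, 0.527, 0.85], [-1.0, 0.001, 0.001]] [-0.65808025  0.20521641  0.42495834  1.61456696 -0.08735932  1.34061429
  0.79492645] [ 0.28890756 -1.00313997 -0.14417995]
```

View pics/w1.png

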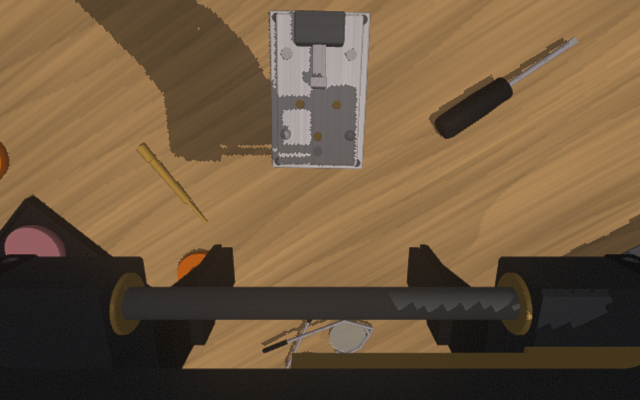

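The wrist view shows the mount nearly square to the tool. Pads are at (299,104), (337,104) and (317,135), post balls at about (286,133) and (349,135), the plunger at (318,80) and the guide block at (319,28). I'll measure these now.

```bash
python3 - <<'E'
from h import *
im=np.load('last_wrist.npz'); im={k:im[k] for k in im}
px=im['pixels'][:,:,::-1]; hsv=cv2.cvtColor(px,cv2.COLOR_BGR2HSV)
cv2.imwrite('pics/w1c.png',cv2.resize(px[5:175,262:378],None,fx=4.5,fy=3.5*4.5/4.5,interpolation=cv2.INTER_CUBIC))
m=((hsv[:,:,0]>10)&(hsv[:,:,0]<32)&(hsv[:,:,1]>90)).astype(np.uint8); m2=np.zeros_like(m); m2[90:150,280:356]=m[90:150,280:356]
n,l,st,c=cv2.connectedComponentsWithStats(m2)
P=[]
for i in range(1,n):
    if st[i,4]<15: continue
    zz=[pt(im,u,v)[2] for v,u in zip(*np.where(l==i))]
    print(st[i],c[i],onplane(im,*c[i],0.039).round(4),'depth z',np.median(zz).round(4),np.std(zz).round(4))
# carrier heights
for (u0,v0,u1,v1) in [(305,110,312,128),(322,108,330,128),(292,60,305,95),(333,60,345,95)]:
    zz=[pt(im,u,v)[2] for v in range(v0,v1) for u in range(u0,u1)]; print('carrier z',np.median(zz).round(4),len(zz))
for (u,v) in[(318,80),(319,25),(285,133),(349,135),(285,100),(200,30),(400,150)]: print(u,v,pt(im,u,v).round(4))
E
```

```text
[296 100   8   8  54] [299.61111111 103.61111111] [0.4966 0.1706 0.039 ] depth z 0.04 0.0464
[333 101   8   8  52] [336.38461538 104.53846154] [0.5154 0.1994 0.039 ] depth z 0.0402 0.0008
[314 133   8   8  50] [317.36 136.5 ] [0.531  0.1687 0.039 ] depth z 0.0401 0.0009
carrier z 0.028 126
carrier z 0.0281 160
carrier z 0.0281 455
carrier z 0.0281 420
318 80 [0.49   0.1952 0.0718]
319 25 [0.4509 0.2203 0.0468]
285 133 [0.5119 0.1452 0.0482]
349 135 [0.5446 0.1949 0.05  ]
285 100 [0.4861 0.16   0.0289]
200 30 [ 0.3846  0.1229 -0.0006]
400 150 [ 0.5928  0.2352 -0.0009]
```

View pics/w1c.png

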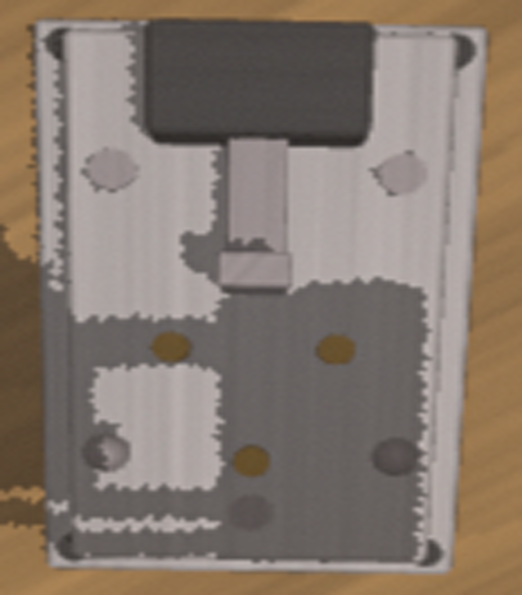

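Depth puts the pad tops at about 40 mm, inside the stated 34 to 42 mm. The seat centre is about (0.514, 0.180) and mount +x about -33°, which agrees with the top view to 1.5 mm. Next I look at the lens from the wrist.

```bash
python3 - <<'E'
from h import *
go([.612,-.187,.19])
E
```

```text
shift units [ 0.011 -5.168 -6.572] dist mm 334.4
```

```bash
python3 -m creep '[{"fingers":1,"y":-5.2,"z":-6.6},{"fingers":1,"y":-5.2,"z":-6.6},{"fingers":1,"y":-5.2,"z":-6.6},{"fingers":1,"y":-5.2,"z":-6.6},{"fingers":1,"y":-5.2,"z":-6.6},{"fingers":1,"y":-5.2,"z":-6.6},{"fingers":1,"y":-5.2,"z":-6.6},{"fingers":1,"y":-5.2,"z":-6.6},{"fingers":1,"y":-5.2,"z":-6.6},{"fingers":1,"y":-5.2,"z":-6.6},{"fingers":1,"y":-5.2,"z":-6.6},{"fingers":1,"y":-5.2,"z":-6.6}]'
python3 - <<'E'
from h import *
im=grab('wrist','w2.png'); p,T,s=tool(); print(s['time'],p,s['joint_positions'])
px=im['pixels'][:,:,::-1]; hsv=cv2.cvtColor(px,cv2.COLOR_BGR2HSV)
m=(((hsv[:,:,0]>165)|(hsv[:,:,0]<4))&(hsv[:,:,1]>60)&(hsv[:,:,2]>40)).astype(np.uint8)
n,l,st,c=cv2.connectedComponentsWithStats(m)
for i in range(1,n):
    if st[i,4]>300:
        cs,_=cv2.findContours((l==i).astype(np.uint8),cv2.RETR_EXTERNAL,cv2.CHAIN_APPROX_NONE); e=cv2.fitEllipse(max(cs,key=len)); print(st[i],np.round(e[0],1),np.round(e[1],1),onplane(im,*e[0],.0095).round(4))
E
```

```text
2.0167 [0.5748756  0.14512148 0.19082442] [-0.65804525  0.2051579   0.42525114  1.61448229 -0.08724406  1.34062665
  0.79502275]
[   4  225   63   33 1597] [ 33.8 242.1] [32.2 65.9] [ 0.4637 -0.1682  0.0095]$[0]: bad value
```

View pics/w2.png

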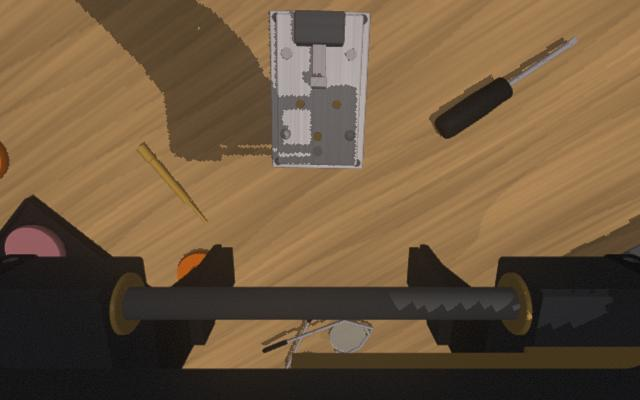

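The call was refused because every row needs all five keys, so the arm hasn't moved. Resending.

```bash
python3 -m creep '[{"fingers":1,"x":0,"y":-5.2,"z":-6.6,"twist":0},{"fingers":1,"x":0,"y":-5.2,"z":-6.6,"twist":0},{"fingers":1,"x":0,"y":-5.2,"z":-6.6,"twist":0},{"fingers":1,"x":0,"y":-5.2,"z":-6.6,"twist":0},{"fingers":1,"x":0,"y":-5.2,"z":-6.6,"twist":0},{"fingers":1,"x":0,"y":-5.2,"z":-6.6,"twist":0},{"fingers":1,"x":0,"y":-5.2,"z":-6.6,"twist":0},{"fingers":1,"x":0,"y":-5.2,"z":-6.6,"twist":0},{"fingers":1,"x":0,"y":-5.2,"z":-6.6,"twist":0},{"fingers":1,"x":0,"y":-5.2,"z":-6.6,"twist":0},{"fingers":1,"x":0,"y":-5.2,"z":-6.6,"twist":0},{"fingers":1,"x":0,"y":-5.2,"z":-6.6,"twist":0}]'
python3 - <<'E'
from h import *
im=grab('wrist','w2.png'); p,T,s=tool(); print(s['time'],p,s['joint_positions'])
px=im['pixels'][:,:,::-1]; hsv=cv2.cvtColor(px,cv2.COLOR_BGR2HSV)
m=(((hsv[:,:,0]>165)|(hsv[:,:,0]<4))&(hsv[:,:,1]>60)&(hsv[:,:,2]>40)).astype(np.uint8)
n,l,st,c=cv2.connectedComponentsWithStats(m)
for i in range(1,n):
    if st[i,4]>300:
        cs,_=cv2.findContours((l==i).astype(np.uint8),cv2.RETR_EXTERNAL,cv2.CHAIN_APPROX_NONE); e=cv2.fitEllipse(max(cs,key=len)); print(st[i],np.round(e[0],1),np.round(e[1],1),onplane(im,*e[0],.0095).round(4))
E
```

```text
time: 3.02
position: [0.6129, -0.1877, 0.1906]
tool_rot: [-0.791, 1.421, 0.793]
ft_force: [0.3, 0.1, -0.2]
grip_width: 0.997
3.0667 [ 0.61293871 -0.18759216  0.19065152] [-0.22345052  0.33669261  0.61409496  1.49589606 -0.19703748  1.37137657
  1.42034864]
[ 223   18   66   72 3745] [255.5  53.6] [64.7 71.8] [ 0.4717 -0.175   0.0095]
[ 290   79   60   61 2169] [319.2 108.9] [58.3 60.6] [ 0.5487 -0.1494  0.0095]
```

View pics/w2.png

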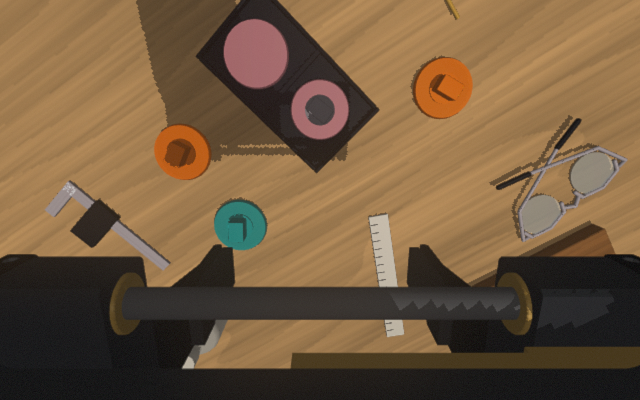

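The lens is at (319,109), next to the block-less spare at (255,54). I zoom in on the block to get its direction.

```bash
python3 - <<'E'
from h import *
im=np.load('last_wrist.npz'); im={k:im[k] for k in im}
px=im['pixels'][:,:,::-1]; c=px[75:145,280:360]
g=np.clip(cv2.resize(c,None,fx=8,fy=8,interpolation=cv2.INTER_CUBIC).astype(float)*1.6,0,255); cv2.imwrite('pics/w2c.png',g)
# block top via depth
B=[]
for v in range(80,140):
  for u in range(290,350):
    P=pt(im,u,v)
    if .029<P[2]<.039: B.append(P)
B=np.array(B); print(len(B),B[:,2].mean().round(4),np.median(B[:,2]))
r=cv2.minAreaRect((B[:,:2]*1000).astype(np.float32)); print(r); bp=cv2.boxPoints(r); print(bp)
E
```

```text
395 0.0335 0.03356859569778298
((549.4473266601562, -149.58346557617188), (21.85955047607422, 15.916338920593262), 21.435054779052734)
[[ 536.3653  -146.17   ]
 [ 542.1818  -160.98543]
 [ 562.52936 -152.99693]
 [ 556.7128  -138.1815 ]][ WARN:0@0.652] global loadsave.cpp:1063 imwrite_ Unsupported depth image for selected encoder is fallbacked to CV_8U.
```

View pics/w2c.png

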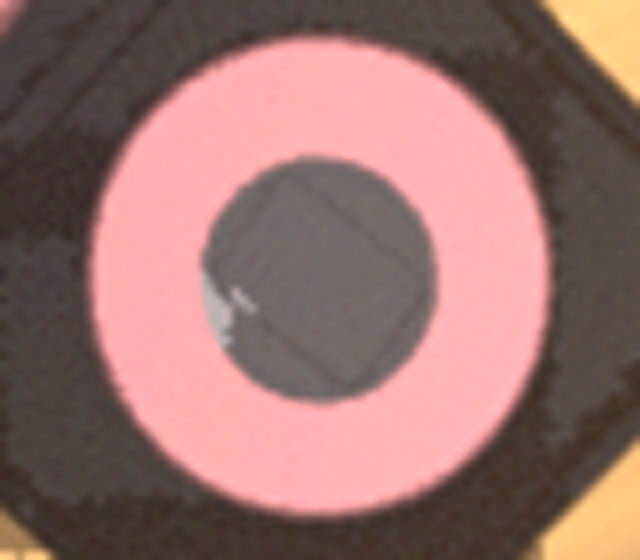

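```bash
python3 - <<'E'
from h import *
go([.5492,-.1496,.07],np.radians(111.4)); go([.5492,-.1496,.0172])
E
```

```text
shift units [ 3.018  1.853 -0.034] dist mm 141.6
twist units -10.625761722005182 alt 25.374238277994817 q7 1.4203486429790013
shift units [ 4.338  1.852 -0.036] dist mm 188.7
```

```bash
python3 -m creep '[{"fingers":0.5,"x":3.0,"y":1.85,"z":-0.03,"twist":-10.6},{"fingers":0.5,"x":3.0,"y":1.85,"z":-0.03,"twist":-10.6},{"fingers":0.5,"x":3.0,"y":1.85,"z":-0.03,"twist":-10.6},{"fingers":0.5,"x":3.0,"y":1.85,"z":-0.03,"twist":-10.6},{"fingers":0.5,"x":3.0,"y":1.85,"z":-0.03,"twist":-10.6},{"fingers":0.5,"x":3.0,"y":1.85,"z":-0.03,"twist":-10.6},{"fingers":0.5,"x":3.0,"y":1.85,"z":-0.03,"twist":-10.6},{"fingers":0.5,"x":3.0,"y":1.85,"z":-0.03,"twist":-10.6},{"fingers":0.5,"x":3.0,"y":1.85,"z":-0.03,"twist":-10.6},{"fingers":0.5,"x":3.0,"y":1.85,"z":-0.03,"twist":-10.6},{"fingers":0.5,"x":3.0,"y":1.85,"z":-0.03,"twist":-10.6},{"fingers":0.5,"x":3.0,"y":1.85,"z":-0.03,"twist":-10.6}]'
python3 - <<'E'
from h import *
go([.5492,-.1496,.0172],np.radians(111.4))
im=grab('wrist','w3.png');grab('top','t3.png')
E
```

```text
time: 4.07
position: [0.5491, -0.1519, 0.0708]
tool_rot: [-1.474, 1.012, 1.474]
ft_force: [1.1, -0.2, -0.5]
grip_width: 0.499
shift units [ 1.341 -0.024  0.053] dist mm 53.7
twist units -0.07341510604194265 alt 35.92658489395806 q7 2.266191877803355
```

View pics/w3.png

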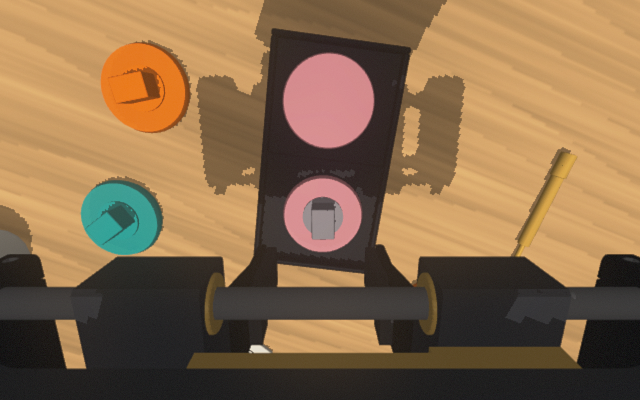

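The block at (322,218) is centred and aligned between the fingers at (258,300) and (385,300). One more block measurement from this closer view, then descend.

```bash
python3 - <<'E'
from h import *
im=np.load('last_wrist.npz'); im={k:im[k] for k in im}
B=np.array([P for v in range(175,250) for u in range(285,365) for P in [pt(im,u,v)] if .029<P[2]<.039])
r=cv2.minAreaRect((B[:,:2]*1000).astype(np.float32)); print(r,B[:,2].mean(),B[:,:2].mean(0))
L=np.array([P for v in range(175,250) for u in range(270,375) for P in [pt(im,u,v)] if .010<P[2]<.018]); print('lens top z',np.median(L[:,2]))
p,T,s=tool(); print(p); go([.5492,-.1496,.0172])
E
```

```text
((549.0012817382812, -149.87814331054688), (22.10245704650879, 15.96992301940918), 21.572322845458984) 0.033380738730900215 [ 0.54839576 -0.14998923]
lens top z 0.013627046422599681
[ 0.54898364 -0.15231288  0.0707808 ]
shift units [ 1.34  -0.029  0.061] dist mm 53.6
```

```bash
python3 -m creep '[{"fingers":0.5,"x":0.4,"y":-0.02,"z":0.06,"twist":-0.07},{"fingers":0.5,"x":0.8,"y":-0.02,"z":0.06,"twist":-0.07},{"fingers":0.5,"x":1.1,"y":-0.02,"z":0.06,"twist":-0.07},{"fingers":0.5,"x":1.25,"y":-0.02,"z":0.06,"twist":-0.07},{"fingers":0.5,"x":1.33,"y":-0.02,"z":0.06,"twist":-0.07},{"fingers":0.5,"x":1.33,"y":-0.02,"z":0.06,"twist":-0.07},{"fingers":0.5,"x":1.33,"y":-0.02,"z":0.06,"twist":-0.07}]' 25
python3 - <<'E'
from h import *
p,T,s=tool(); print(p,s['ft_force'],s['grip_width']); go([.5492,-.1496,.0172],np.radians(111.4))
grab('wrist','w4.png')
E
```

```text
time: 4.75
position: [0.5492, -0.1503, 0.018]
tool_rot: [-1.479, 1.009, 1.478]
ft_force: [-0.3, 0.7, 1.1]
grip_width: 0.501
[ 0.54918115 -0.15034275  0.01796132] [-0.27484055  0.74293529  1.09774545] 0.5011236113944215
shift units [ 0.019 -0.007  0.017] dist mm 1.1
twist units -0.007315658891782174 alt 35.992684341108216 q7 2.2954029838341685
```

View pics/w4.png

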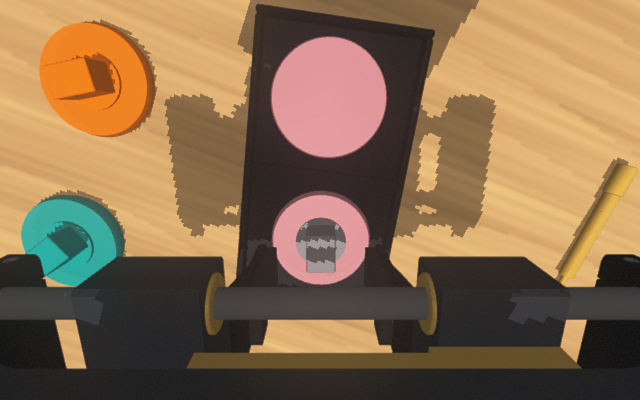

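The fingers straddle the block at (321,255) with no contact. Closing.

```bash
python3 -m creep '[{"fingers":0.1,"x":0.01,"y":0,"z":0.01,"twist":0},{"fingers":0.1,"x":0.01,"y":0,"z":0.01,"twist":0},{"fingers":0.1,"x":0.01,"y":0,"z":0.01,"twist":0},{"fingers":0.1,"x":0.01,"y":0,"z":0.01,"twist":0},{"fingers":0.1,"x":0.01,"y":0,"z":0.01,"twist":0},{"fingers":0.1,"x":0.01,"y":0,"z":0.01,"twist":0},{"fingers":0.1,"x":0.01,"y":0,"z":0.01,"twist":0},{"fingers":0.1,"x":0.01,"y":0,"z":0.01,"twist":0}]' 30
```

```text
time: 5.47
position: [0.5487, -0.1497, 0.0172]
tool_rot: [-1.479, 1.009, 1.479]
ft_force: [0.7, 0.6, 0.1]
grip_width: 0.107
```

```bash
python3 - <<'E'
from h import *
grab('wrist','w5.png'); p,T,s=tool(); print(s['grip_width'],s['ft_force'])
E
```

```text
0.10399616321944904 [ 1.02358573 -0.12875726 -0.78476949]
```

View pics/w5.png

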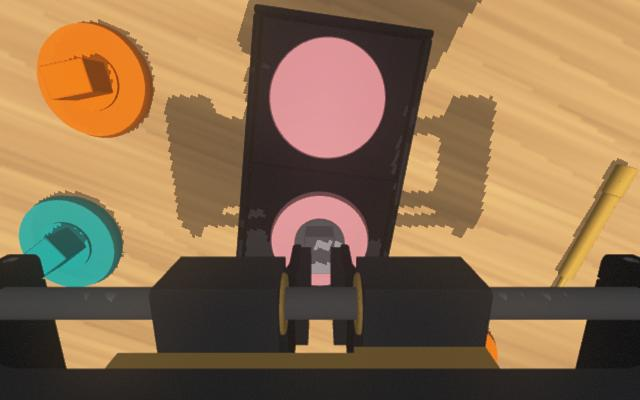

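```bash
python3 -m creep '[{"fingers":0,"x":0.01,"y":0,"z":0,"twist":0},{"fingers":0,"x":0,"y":0,"z":0,"twist":0},{"fingers":0,"x":0,"y":0,"z":0,"twist":0},{"fingers":0,"x":0,"y":0,"z":0,"twist":0}]' 30
python3 - <<'E'
from h import *
im=grab('wrist','w5.png'); p,T,s=tool(); print(s['grip_width'],s['ft_force'])
cv2.imwrite('pics/w5c.png',np.clip(cv2.resize(im['pixels'][190:330,250:390,::-1],None,fx=4,fy=4).astype(float)*1.5,0,255).astype(np.uint8))
print(proj(im,p),proj(im,[.5492,-.1496,.034]))
E
```

```text
time: 5.85
position: [0.5487, -0.1497, 0.0171]
tool_rot: [-1.479, 1.009, 1.479]
ft_force: [-0.0, 0.3, -0.4]
grip_width: 0.007
0.006773202575423854 [0.16087941 0.14071165 0.31075904]
[319.57996641 242.94802119] [319.34206066 255.41573379]
```

View pics/w5c.png

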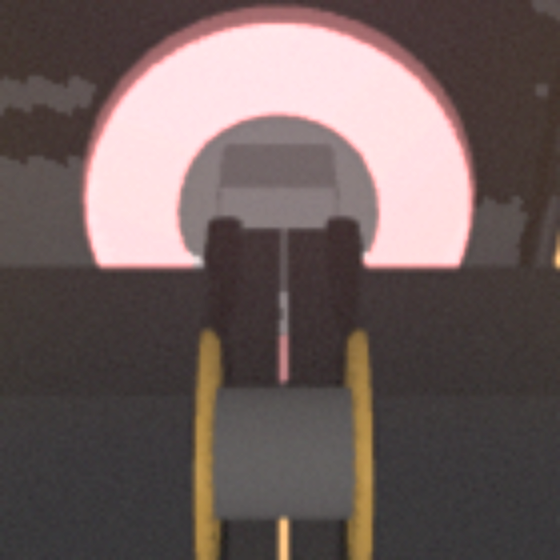

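The fingers shut fully (0.007) without holding the block, and it still shows in the gap beneath them. Depth will tell me where the fingertips really are.

```bash
python3 - <<'E'
from h import *
im=np.load('last_wrist.npz'); im={k:im[k] for k in im}
p,T,s=tool()
for u,v in [(306,246),(306,250),(314,250),(314,260),(327,250),(335,250),(306,262),(335,262),(320.7,250),(320.7,262),(320.7,280),(320,240),(320,235),(310,270),(250+210/4,190+330/4)]:
    X=pt(im,u,v); print(u,v,X.round(4),'tool',((T.T@(X-p))*1e3).round(1))
E
```

```text
306 246 [ 0.5399 -0.1601  0.0512] tool [-34.   11.9  -6.5]
306 250 [ 0.5398 -0.1599  0.0562] tool [-39.1  12.   -6.3]
314 250 [ 0.5398 -0.156   0.0529] tool [-35.7  10.6  -2.6]
314 260 [ 0.5398 -0.1558  0.0642] tool [-47.1  10.5  -2.4]
327 250 [ 0.5372 -0.1503  0.0536] tool [-36.4  10.9   3.6]
335 250 [ 0.5351 -0.1471  0.0557] tool [-38.5  11.7   7.4]
306 262 [ 0.5398 -0.1594  0.0692] tool [-52.   11.8  -5.8]
335 262 [ 0.5349 -0.1478  0.0699] tool [-52.8  12.1   6.8]
320.7 250 [ 0.5459 -0.1501  0.0342] tool [-17.1   2.7   0.6]
320.7 262 [ 0.5529 -0.1473  0.0331] tool [-15.9  -4.8   0.6]
320.7 280 [ 0.5728 -0.1395  0.0129] tool [  4.3 -26.2   0.7]
320 240 [ 0.541  -0.1524  0.0334] tool [-16.2   8.1   0.3]
320 235 [ 0.5393 -0.1531  0.0306] tool [-13.4  10.    0.3]
310 270 [ 0.5403 -0.1572  0.0745] tool [-57.4  10.6  -3.9]
302.5 272.5 [ 0.5191 -0.166   0.1231] tool [-105.9   33.5   -4.4]
```

```bash
python3 -m creep '[{"fingers":0.4,"x":0,"y":0,"z":0,"twist":0},{"fingers":0.4,"x":0,"y":0,"z":0,"twist":0},{"fingers":0.4,"x":0,"y":0,"z":0,"twist":0},{"fingers":0.4,"x":0,"y":0,"z":0,"twist":0},{"fingers":0.4,"x":0,"y":0,"z":0,"twist":0},{"fingers":0.4,"x":0,"y":0,"z":0,"twist":0}]' 30
python3 - <<'E'
from h import *
im=grab('wrist','w6.png'); p,T,s=tool(); print(p,s['grip_width'],s['ft_force'])
Rm,c,K=cam(im); v,u=np.mgrid[0:400,0:640]; d=np.stack([(u-K[0,2])/K[0,0],-(v-K[1,2])/K[1,1],-np.ones_like(u)],-1)
X=(d*im['z_map'][...,None])@Rm.T+c; Q=((X-p)@T)*1e3
m=(np.abs(Q[...,1]-11)<4)&(Q[...,0]>-75)&(Q[...,0]<-22)&(np.abs(Q[...,2])<45)&(im['z_map']>0)
for side in(-1,1):
    q=Q[m&(np.sign(Q[...,2])==side)]; print(side,len(q),'x max pct',np.percentile(q[:,0],[50,95,99,100]).round(1)); k=q[q[:,0]>np.percentile(q[:,0],90)]; print(k.min(0).round(1),k.max(0).round(1))
    k=q[q[:,0]>np.percentile(q[:,0],50)]; print(k.min(0).round(1),k.max(0).round(1))
b=grab('scene','s6.png')
q=proj(b,p).astype(int); print(q); cv2.imwrite('pics/s6c.png',cv2.resize(b['pixels'][max(q[1]-60,0):q[1]+40,q[0]-50:q[0]+70,::-1],None,fx=6,fy=6))
print(q-[q[0]-50,max(q[1]-60,0)])
E
```

```text
time: 6.4
position: [0.5487, -0.1497, 0.0172]
tool_rot: [-1.479, 1.009, 1.479]
ft_force: [-0.9, -0.2, -0.2]
grip_width: 0.352
[ 0.5486717  -0.14968088  0.01716734] 0.37155574165636346 [0.46635967 0.90953767 0.02355966]
-1 1072 x max pct [-57.1 -33.9 -31.5 -30.3]
[-37.3   7.4 -23.8] [-30.3  12.5 -14.8]
[-57.1   7.  -25.1] [-30.3  12.5 -14.8]
1 1074 x max pct [-57.2 -34.  -31.6 -30.7]
[-37.1   7.2  15.9] [-30.7  12.3  24.9]
[-57.2   7.1  15.8] [-30.7  12.6  25.5]
[308 185]
[50 60]
```

View pics/s6c.png

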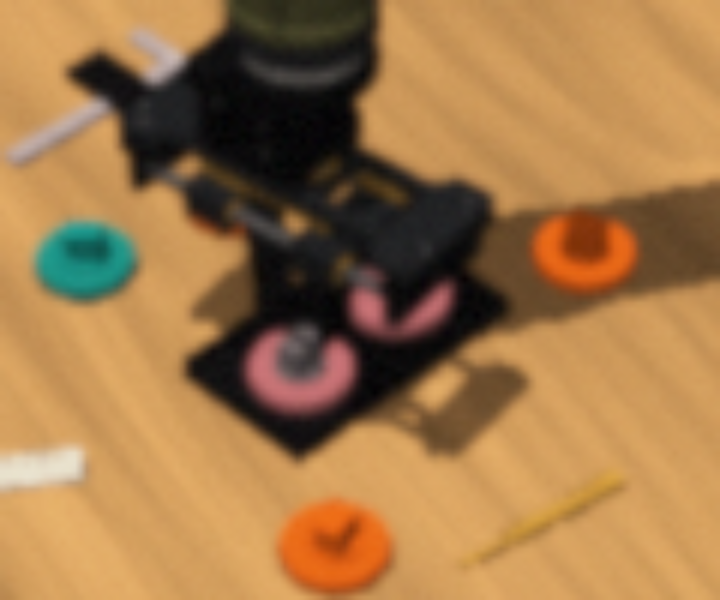

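The wrist depth shows the visible finger ends about 30 mm behind the reported TCP, around z 0.047. The scene view, with block top at crop (300,335) unobstructed below the fingers, agrees. So I descend in small steps, checking force and opening.

```bash
python3 -m creep '[{"fingers":0.4,"x":0.1,"y":0,"z":0,"twist":0},{"fingers":0.4,"x":0.2,"y":0,"z":0,"twist":0},{"fingers":0.4,"x":0.3,"y":0,"z":0,"twist":0},{"fingers":0.4,"x":0.35,"y":0,"z":0,"twist":0},{"fingers":0.4,"x":0.35,"y":0,"z":0,"twist":0},{"fingers":0.1,"x":0.35,"y":0,"z":0,"twist":0},{"fingers":0.1,"x":0.35,"y":0,"z":0,"twist":0},{"fingers":0.1,"x":0.35,"y":0,"z":0,"twist":0},{"fingers":0.1,"x":0.35,"y":0,"z":0,"twist":0},{"fingers":0.1,"x":0.35,"y":0,"z":0,"twist":0}]' 5
python3 - <<'E'
from h import *
im=grab('wrist','w7.png'); p,T,s=tool(); print(p,s['grip_width'],s['ft_force'])
cv2.imwrite('pics/w7c.png',np.clip(cv2.resize(im['pixels'][190:330,250:390,::-1],None,fx=4,fy=4).astype(float)*1.5,0,255).astype(np.uint8))
E
```

```text
time: 7.33
position: [0.5488, -0.1497, 0.0033]
tool_rot: [-1.479, 1.009, 1.478]
ft_force: [-0.2, -0.2, 0.9]
grip_width: 0.132
[ 0.54877757 -0.14973036  0.00329994] 0.12342672328837385 [-0.17637909  0.201481   -0.29907255]
```

View pics/w7c.png

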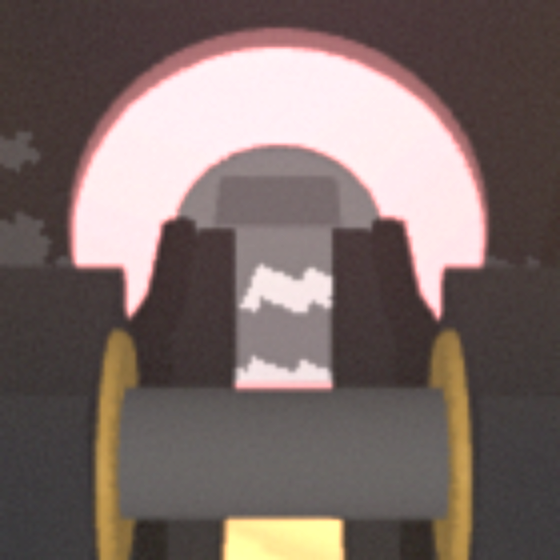

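Still above the block: the opening fell past 0.18 with the reported TCP at 3 mm, so the fingertips lie about 31 mm behind it. I open and go down 16 mm.

```bash
python3 -m creep '[{"fingers":0.4,"x":0,"y":0,"z":0,"twist":0},{"fingers":0.4,"x":0,"y":0,"z":0,"twist":0},{"fingers":0.4,"x":0,"y":0,"z":0,"twist":0},{"fingers":0.4,"x":0,"y":0,"z":0,"twist":0},{"fingers":0.4,"x":0.1,"y":0,"z":0,"twist":0},{"fingers":0.4,"x":0.2,"y":0,"z":0,"twist":0},{"fingers":0.4,"x":0.3,"y":0,"z":0,"twist":0},{"fingers":0.4,"x":0.35,"y":0,"z":0,"twist":0},{"fingers":0.4,"x":0.4,"y":0,"z":0,"twist":0},{"fingers":0.4,"x":0.4,"y":0,"z":0,"twist":0},{"fingers":0.4,"x":0.4,"y":0,"z":0,"twist":0}]' 5
python3 - <<'E'
from h import *
im=grab('wrist','w8.png'); p,T,s=tool(); print(p,s['grip_width'],s['ft_force'])
cv2.imwrite('pics/w8c.png',np.clip(cv2.resize(im['pixels'][190:330,250:390,::-1],None,fx=4,fy=4).astype(float)*1.5,0,255).astype(np.uint8))
E
```

```text
time: 8.3
position: [0.5486, -0.1497, -0.013]
tool_rot: [-1.478, 1.009, 1.479]
ft_force: [-0.1, -0.1, 0.6]
grip_width: 0.399
[ 0.54874054 -0.14978816 -0.01281583] 0.4011754665345354 [ 0.73171973 -0.86126303 -0.57801488]
```

View pics/w8c.png

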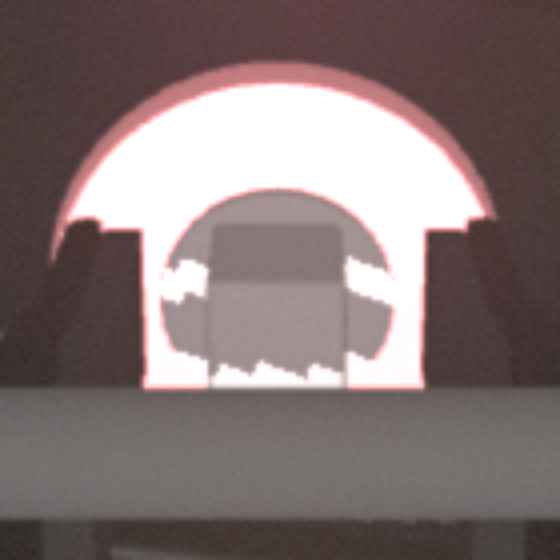

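The fingers now straddle the block (crop 210-345) with no contact, tips about 4 mm above the lens. Closing.

```bash
python3 -m creep '[{"fingers":0.1,"x":0,"y":0,"z":0,"twist":0},{"fingers":0.1,"x":0,"y":0,"z":0,"twist":0},{"fingers":0.1,"x":0,"y":0,"z":0,"twist":0},{"fingers":0.1,"x":0,"y":0,"z":0,"twist":0},{"fingers":0.1,"x":0,"y":0,"z":0,"twist":0},{"fingers":0.1,"x":0,"y":0,"z":0,"twist":0},{"fingers":0,"x":0,"y":0,"z":0,"twist":0},{"fingers":0,"x":0,"y":0,"z":0,"twist":0}]' 30
```

```text
time: 9.02
position: [0.5487, -0.1497, -0.0127]
tool_rot: [-1.479, 1.009, 1.478]
ft_force: [0.6, -1.9, 1.9]
grip_width: 0.179
```

Gripped: 0.179 of 87 mm is 15.6 mm, which matches the 16 mm block. Now lift and check.

```bash
python3 -m creep '[{"fingers":0,"x":-0.2,"y":0,"z":0,"twist":0},{"fingers":0,"x":-0.5,"y":0,"z":0,"twist":0},{"fingers":0,"x":-1.0,"y":0,"z":0,"twist":0},{"fingers":0,"x":-1.6,"y":0,"z":0,"twist":0},{"fingers":0,"x":-2.2,"y":0,"z":0,"twist":0},{"fingers":0,"x":-2.6,"y":0,"z":0,"twist":0},{"fingers":0,"x":-2.6,"y":0,"z":0,"twist":0},{"fingers":0,"x":-2.6,"y":0,"z":0,"twist":0},{"fingers":0,"x":-2.6,"y":0,"z":0,"twist":0}]' 30
python3 - <<'E'
from h import *
im=grab('wrist','w9.png'); p,T,s=tool(); print(p,s['grip_width'],s['ft_force'])
C=np.array([.5143,.1796]); a=np.radians(-33.1); mx=np.array([np.cos(a),np.sin(a)])
S=C+.010*mx; go([S[0],S[1],.085],np.radians(56.9))
E
```

```text
time: 9.77
position: [0.548, -0.1494, 0.0906]
tool_rot: [-1.478, 1.009, 1.48]
ft_force: [0.7, 0.1, -0.9]
grip_width: 0.179
[ 0.54762345 -0.1493688   0.09001763] 0.18102158428707368 [ 0.19804408  0.72891892 -1.05458761]
shift units [ 0.13  -2.369  7.758] dist mm 324.5
twist units 10.897335652065163 alt -25.102664347934837 q7 2.258463880062351
```

View pics/w9.png

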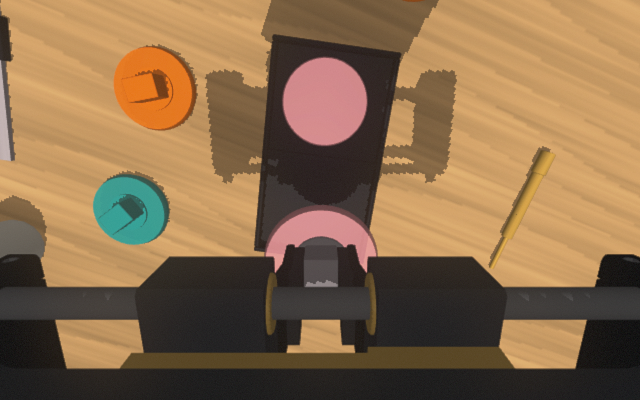

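The lens hangs level in the grip at about (321,250) and its compartment is empty. I measure its centre relative to the TCP from the visible rim.

```bash
cat >> h.py <<'E'
from scipy.optimize import least_squares
def lensctr(im,h=.0217+.0):
    p,T,s=tool(); px=im['pixels'][:,:,::-1]; hsv=cv2.cvtColor(px,cv2.COLOR_BGR2HSV)
    m=(((hsv[:,:,0]>165)|(hsv[:,:,0]<6))&(hsv[:,:,1]>50)&(hsv[:,:,2]>40)).astype(np.uint8); m[:195]=0; m[255:]=0; m[:,:230]=0;m[:,410:]=0
    n,l,st,c=cv2.connectedComponentsWithStats(m); i=1+np.argmax(st[1:,4]); pts=[]
    for u in range(st[i,0],st[i,0]+st[i,2]):
        v=np.where(l[:,u]==i)[0]
        if len(v): pts.append((u,v[0]-.5))
    Q=np.array([(T.T@(onplane(im,u,v,p[2]+h)-p))[1:] for u,v in pts])*1e3
    f=lambda c:np.hypot(Q[:,0]-c[0],Q[:,1]-c[1])-30
    r=least_squares(f,[0,0],loss='soft_l1'); 
    r2=least_squares(lambda c:np.hypot(Q[:,0]-c[0],Q[:,1]-c[1])-c[2],[0,0,30],loss='soft_l1')
    print('centre tool y,z mm',r.x.round(2),'rms',np.sqrt(np.mean(r.fun**2)).round(2),'freeR',r2.x.round(2),len(Q)); return r.x
E
python3 - <<'E'
from h import *
im=np.load('last_wrist.npz'); im={k:im[k] for k in im}; lensctr(im)
E
```

```text
centre tool y,z mm [3.23 1.41] rms 2.39 freeR [ 8.06  0.85 25.87] 113
```

```bash
python3 -m creep '[{"fingers":0,"x":0,"y":-0.2,"z":0.6,"twist":1},{"fingers":0,"x":0.1,"y":-0.5,"z":1.4,"twist":2},{"fingers":0,"x":0.1,"y":-0.8,"z":2.4,"twist":3.4},{"fingers":0,"x":0.1,"y":-1.1,"z":3.4,"twist":4.8},{"fingers":0,"x":0.1,"y":-1.4,"z":4.4,"twist":6.2},{"fingers":0,"x":0.1,"y":-1.7,"z":5.4,"twist":7.6},{"fingers":0,"x":0.1,"y":-2.0,"z":6.4,"twist":9},{"fingers":0,"x":0.1,"y":-2.3,"z":7.3,"twist":10.4},{"fingers":0,"x":0.1,"y":-2.37,"z":7.76,"twist":10.9},{"fingers":0,"x":0.1,"y":-2.37,"z":7.76,"twist":10.9},{"fingers":0,"x":0.1,"y":-2.37,"z":7.76,"twist":10.9},{"fingers":0,"x":0.1,"y":-2.37,"z":7.76,"twist":10.9},{"fingers":0,"x":0.1,"y":-2.37,"z":7.76,"twist":10.9},{"fingers":0,"x":0.1,"y":-2.37,"z":7.76,"twist":10.9}]' 30
python3 - <<'E'
from h import *
im=grab('wrist','w10.png'); p,T,s=tool(); print(p,s['grip_width'],s['ft_force']); lensctr(im)
C=np.array([.5143,.1796]); a=np.radians(-33.1); mx=np.array([np.cos(a),np.sin(a)])
S=C+.010*mx; go([S[0],S[1],.040],np.radians(56.9))
E
```

```text
time: 10.98
position: [0.5239, 0.1718, 0.0867]
tool_rot: [-0.772, 1.43, 0.772]
ft_force: [-0.1, 0.5, -1.7]
grip_width: 0.178
[0.52398706 0.17204463 0.08690754] 0.17550793311981036 [-0.2073269   0.41932576 -1.43029359]
centre tool y,z mm [-0.69 -0.62] rms 0.17 freeR [-0.28 -0.62 29.65] 112
shift units [1.173 0.056 0.027] dist mm 47.0
twist units -0.03294892015258677 alt 35.967051079847415 q7 0.6840886006456853
```

View pics/w10.png

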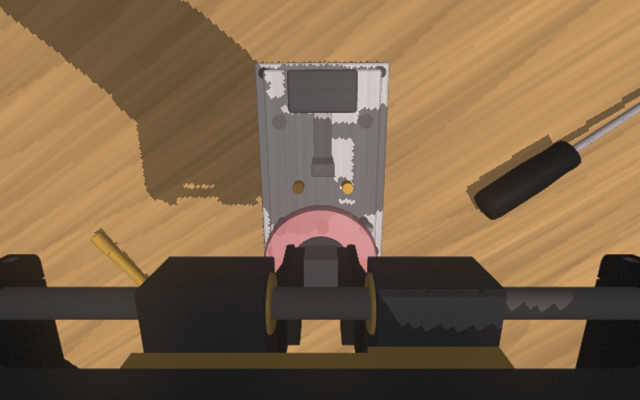

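The lens now sits right of the plunger (323,170), with two pads visible at (298,187) and (347,187). The rim fit is clean (rms 0.17 mm): lens centre at (-0.7, -0.6) mm in tool y, z. I recheck the pads from here.

```bash
python3 - <<'E'
from h import *
im=np.load('last_wrist.npz'); im={k:im[k] for k in im}
p,T,s=tool()
px=im['pixels'][:,:,::-1]; hsv=cv2.cvtColor(px,cv2.COLOR_BGR2HSV)
m=((hsv[:,:,0]>8)&(hsv[:,:,0]<32)&(hsv[:,:,1]>110)).astype(np.uint8); m2=np.zeros_like(m); m2[178:197,285:358]=m[178:197,285:358]
n,l,st,c=cv2.connectedComponentsWithStats(m2); P=[]
for i in range(1,n):
    if st[i,4]<30: continue
    zz=[pt(im,u,v)[2] for v,u in zip(*np.where(l==i))]; X=onplane(im,*c[i],.0401); P.append(X); print(st[i],c[i].round(1),X.round(4),np.median(zz).round(4))
P=np.array(P); d=P[1]-P[0]; print('sep',np.linalg.norm(d),'ang',np.degrees(np.arctan2(d[1],d[0])))
y=d/np.linalg.norm(d); x=np.array([y[1],-y[0],0]); C=P.mean(0)+.010*x; print('C',C.round(4))
lens=p+T@np.array([0.,-.0007,-.0006]); 
for nm,CC in(('new',C),('old',np.array([.5143,.1796,0]))):
    r=lens-CC; print(nm,'lens in mount x,y mm',(r@x*1e3).round(2),(r@y*1e3).round(2))
for u,v in[(323,160),(323,168),(323,172),(323,175)]:
    X=pt(im,u,v); r=X-C; print(u,v,X.round(4),(r@x*1e3).round(1),(r@y*1e3).round(1))
E
```

```text
[293 181  11  13 111] [298.  187.1] [0.4958 0.1711 0.0401] 0.0398
[342 181  11  13 117] [347.  187.1] [0.5145 0.1996 0.0401] 0.0399
sep 0.034045736542300115 ang 56.743341033629704
C [0.5135 0.1799 0.0401]
new lens in mount x,y mm 13.74 -1.43
old lens in mount x,y mm 12.94 -1.61
323 160 [0.4877 0.1971 0.0555] -31.1 0.2
323 168 [0.4899 0.1956 0.0699] -28.4 0.1
323 172 [0.4919 0.1942 0.0699] -26.0 0.2
323 175 [0.4935 0.1932 0.0694] -24.0 0.2
```

```bash
python3 -m creep '[{"fingers":0,"x":0.3,"y":0,"z":0.04,"twist":0},{"fingers":0,"x":0.6,"y":0,"z":0.04,"twist":0},{"fingers":0,"x":0.9,"y":0,"z":0.04,"twist":0},{"fingers":0,"x":1.1,"y":0,"z":0.04,"twist":0},{"fingers":0,"x":1.2,"y":0,"z":0.04,"twist":0},{"fingers":0,"x":1.2,"y":0,"z":0.04,"twist":0},{"fingers":0,"x":1.2,"y":0,"z":0.04,"twist":0},{"fingers":0,"x":1.2,"y":0,"z":0.04,"twist":0}]' 30
python3 - <<'E'
from h import *
im=grab('wrist','w11.png'); p,T,s=tool(); print(p,s['grip_width'],s['ft_force']); lensctr(im)
C=np.array([.5138,.1798,0]);a=np.radians(-33.2); x=np.array([np.cos(a),np.sin(a),0]);y=np.array([-x[1],x[0],0])
r=p+T@np.array([0.,-.0007,-.0006])-C; print('lens mount',r@x*1e3,r@y*1e3,'underside',p[2]+.0167)
E
```

```text
time: 11.7
position: [0.5251, 0.1754, 0.0396]
tool_rot: [-0.774, 1.428, 0.774]
ft_force: [-0.5, -0.7, -0.9]
grip_width: 0.179
[0.52522763 0.17546114 0.03979873] 0.1810259320848282 [-0.00878728 -0.12646493 -0.85955466]
centre tool y,z mm [-0.61 -0.53] rms 0.17 freeR [-0.34 -0.53 29.77] 113
lens mount 12.638937329384335 2.027800655639441 underside 0.05649873001524304
```

View pics/w11.png

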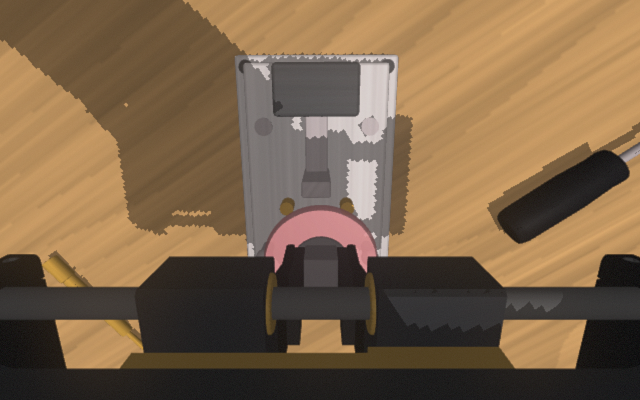

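```bash
python3 -m creep '[{"fingers":0,"x":0.02,"y":0,"z":-0.05,"twist":0},{"fingers":0,"x":0.02,"y":0,"z":-0.05,"twist":0},{"fingers":0,"x":0.02,"y":0,"z":-0.05,"twist":0},{"fingers":0,"x":0.02,"y":0,"z":-0.05,"twist":0},{"fingers":0,"x":0.02,"y":0,"z":-0.05,"twist":0},{"fingers":0,"x":0.02,"y":0,"z":-0.05,"twist":0}]' 30
cat > q.py <<'E'
from h import *
p,T,s=tool()
C=np.array([.5138,.1798,0]);a=np.radians(-33.2); x=np.array([np.cos(a),np.sin(a),0]);y=np.array([-x[1],x[0],0])
r=p+T@np.array([0.,-.0006,-.00055])-C; f=np.array(s['ft_force'])
print('t',round(s['time'],2),'lens mount x,y mm',(r@x*1e3).round(2),(r@y*1e3).round(2),'underside mm',((p[2]+.0167)*1e3).round(2),'F mount xyz',(f@x).round(2),(f@y).round(2),f[2].round(2),'grip',round(s['grip_width'],3),'tilt deg',np.degrees(np.arccos(-T[2,0])).round(2))
E
python3 q.py
```

```text
time: 12.25
position: [0.5236, 0.1736, 0.0384]
tool_rot: [-0.774, 1.428, 0.774]
ft_force: [-1.0, -0.4, -1.0]
grip_width: 0.176
t 12.25 lens mount x,y mm 12.17 -0.35 underside mm 55.14 F mount xyz -0.59 -0.91 -1.0 grip 0.176 tilt deg 0.01
```

```bash
python3 -m creep '[{"fingers":0,"x":0,"y":0.05,"z":0.01,"twist":0},{"fingers":0,"x":0,"y":0.1,"z":0.01,"twist":0},{"fingers":0,"x":0,"y":0.15,"z":0.01,"twist":0},{"fingers":0,"x":0,"y":0.2,"z":0.01,"twist":0},{"fingers":0,"x":0,"y":0.25,"z":0.01,"twist":0},{"fingers":0,"x":0,"y":0.3,"z":0.01,"twist":0},{"fingers":0,"x":0,"y":0.35,"z":0.01,"twist":0},{"fingers":0,"x":0,"y":0.39,"z":0.01,"twist":0},{"fingers":0,"x":0,"y":0.39,"z":0.01,"twist":0},{"fingers":0,"x":0,"y":0.39,"z":0.01,"twist":0},{"fingers":0,"x":0,"y":0.39,"z":0.01,"twist":0}]' 30
python3 q.py
python3 - <<'E'
from h import *
im=grab('wrist','w12.png'); lensctr(im)
E
```

```text
time: 13.17
position: [0.5112, 0.1821, 0.0386]
tool_rot: [-0.774, 1.428, 0.773]
ft_force: [3.8, -2.2, -1.9]
grip_width: 0.179
t 13.17 lens mount x,y mm -2.83 -0.01 underside mm 55.27 F mount xyz 4.4 0.3 -1.92 grip 0.179 tilt deg 0.05
centre tool y,z mm [-1.5 -0.4] rms 1.06 freeR [-2.85 -0.39 31.08] 113
```

View pics/w12.png

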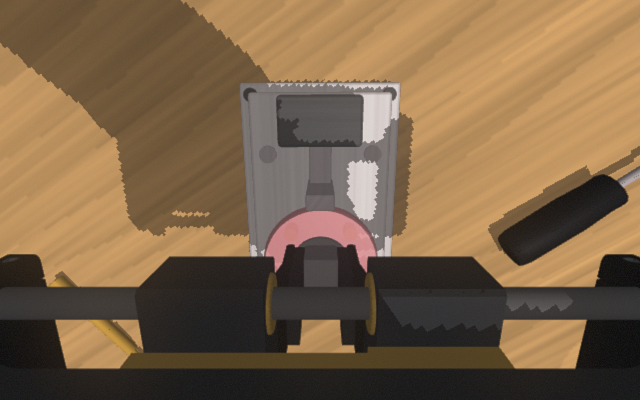

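The plunger is pushed and the 4.4 N reaction fits about 9 mm of travel. Now I lower the lens past the balls in steps.

```bash
python3 -m creep '[{"fingers":0,"x":0.05,"y":0.015,"z":0,"twist":0},{"fingers":0,"x":0.09,"y":0.015,"z":0,"twist":0},{"fingers":0,"x":0.13,"y":0.015,"z":0,"twist":0},{"fingers":0,"x":0.15,"y":0.015,"z":0,"twist":0},{"fingers":0,"x":0.15,"y":0.015,"z":0,"twist":0}]' 30; python3 q.py
```

```text
time: 13.63
position: [0.5108, 0.1828, 0.0326]
tool_rot: [-0.774, 1.428, 0.773]
ft_force: [3.7, -2.7, -1.2]
grip_width: 0.181
t 13.63 lens mount x,y mm -3.51 0.29 underside mm 49.34 F mount xyz 4.54 -0.23 -1.18 grip 0.181 tilt deg 0.07
```

```bash
python3 -m creep '[{"fingers":0,"x":0.03,"y":0,"z":0,"twist":0},{"fingers":0,"x":0.06,"y":0,"z":0,"twist":0},{"fingers":0,"x":0.09,"y":0,"z":0,"twist":0},{"fingers":0,"x":0.10,"y":0,"z":0,"twist":0},{"fingers":0,"x":0.1,"y":0,"z":0,"twist":0}]' 30; python3 q.py
```

```text
time: 14.05
position: [0.5107, 0.1828, 0.0286]
tool_rot: [-0.774, 1.428, 0.773]
ft_force: [4.5, -1.7, -0.5]
grip_width: 0.18
t 14.05 lens mount x,y mm -3.61 0.25 underside mm 45.27 F mount xyz 4.72 1.0 -0.51 grip 0.18 tilt deg 0.06
```

```bash
python3 -m creep '[{"fingers":0,"x":0.03,"y":0,"z":0,"twist":0},{"fingers":0,"x":0.05,"y":0,"z":0,"twist":0},{"fingers":0,"x":0.07,"y":0,"z":0,"twist":0},{"fingers":0,"x":0.07,"y":0,"z":0,"twist":0},{"fingers":0,"x":0.07,"y":0,"z":0,"twist":0}]' 30; python3 q.py
```

```text
time: 14.47
position: [0.5106, 0.1828, 0.0256]
tool_rot: [-0.774, 1.428, 0.774]
ft_force: [5.0, -2.7, 0.4]
grip_width: 0.181
t 14.47 lens mount x,y mm -3.72 0.21 underside mm 42.31 F mount xyz 5.7 0.47 0.4 grip 0.181 tilt deg 0.05
```

```bash
python3 -m creep '[{"fingers":0,"x":0.01,"y":0,"z":0,"twist":0},{"fingers":0,"x":0.02,"y":0,"z":0,"twist":0},{"fingers":0,"x":0.03,"y":0,"z":0,"twist":0},{"fingers":0,"x":0.03,"y":0,"z":0,"twist":0}]' 30; python3 q.py
```

```text
time: 14.8
position: [0.5106, 0.1828, 0.0245]
tool_rot: [-0.774, 1.428, 0.774]
ft_force: [4.8, -2.5, 0.2]
grip_width: 0.18
t 14.8 lens mount x,y mm -3.73 0.17 underside mm 41.18 F mount xyz 5.39 0.55 0.19 grip 0.18 tilt deg 0.04
```

```bash
python3 -m creep '[{"fingers":0,"x":0.01,"y":0,"z":0,"twist":0},{"fingers":0,"x":0.015,"y":0,"z":0,"twist":0},{"fingers":0,"x":0.015,"y":0,"z":0,"twist":0}]' 30; python3 q.py
```

```text
time: 15.05
position: [0.5106, 0.1828, 0.0239]
tool_rot: [-0.774, 1.428, 0.774]
ft_force: [4.3, -1.9, -0.3]
grip_width: 0.178
t 15.05 lens mount x,y mm -3.72 0.17 underside mm 40.61 F mount xyz 4.66 0.73 -0.3 grip 0.178 tilt deg 0.04
```

```bash
python3 -m creep '[{"fingers":0,"x":0.01,"y":0,"z":0,"twist":0},{"fingers":0,"x":0.01,"y":0,"z":0,"twist":0},{"fingers":0,"x":0.01,"y":0,"z":0,"twist":0}]' 30; python3 q.py
```

```text
time: 15.3
position: [0.5106, 0.1828, 0.0238]
tool_rot: [-0.774, 1.428, 0.774]
ft_force: [4.0, -4.0, 4.3]
grip_width: 0.176
t 15.3 lens mount x,y mm -3.66 0.2 underside mm 40.49 F mount xyz 5.54 -1.12 4.27 grip 0.176 tilt deg 0.05
```

Contact at 40.5 mm, +4.3 N, which agrees with the depth estimate. I ease off slightly and carry the lens back toward the posts while gripped, so the plunger can't snap it across.

```bash
python3 -m creep '[{"fingers":0,"x":-0.01,"y":0,"z":-0.005,"twist":0},{"fingers":0,"x":-0.01,"y":-0.01,"z":-0.005,"twist":0},{"fingers":0,"x":-0.01,"y":-0.02,"z":-0.005,"twist":0},{"fingers":0,"x":-0.01,"y":-0.03,"z":-0.005,"twist":0},{"fingers":0,"x":-0.01,"y":-0.04,"z":-0.005,"twist":0},{"fingers":0,"x":-0.01,"y":-0.05,"z":-0.005,"twist":0},{"fingers":0,"x":-0.01,"y":-0.05,"z":-0.005,"twist":0},{"fingers":0,"x":-0.01,"y":-0.05,"z":-0.005,"twist":0}]' 30; python3 q.py
```

```text
time: 15.97
position: [0.5119, 0.1817, 0.0238]
tool_rot: [-0.774, 1.428, 0.774]
ft_force: [3.4, -0.9, 0.4]
grip_width: 0.184
t 15.97 lens mount x,y mm -2.02 -0.02 underside mm 40.51 F mount xyz 3.31 1.07 0.43 grip 0.184 tilt deg 0.03
```

```bash
python3 -m creep '[{"fingers":0,"x":0,"y":-0.01,"z":0,"twist":0},{"fingers":0,"x":0,"y":-0.015,"z":0,"twist":0},{"fingers":0,"x":0,"y":-0.015,"z":0,"twist":0},{"fingers":0,"x":0,"y":-0.015,"z":0,"twist":0}]' 30; python3 q.py
```

```text
time: 16.3
position: [0.5123, 0.1812, 0.0238]
tool_rot: [-0.774, 1.429, 0.774]
ft_force: [4.1, -0.8, 1.7]
grip_width: 0.18
t 16.3 lens mount x,y mm -1.41 -0.21 underside mm 40.49 F mount xyz 3.86 1.53 1.75 grip 0.18 tilt deg 0.01
```

```bash
python3 -m creep '[{"fingers":0,"x":0,"y":-0.01,"z":0.003,"twist":0},{"fingers":0,"x":0,"y":-0.015,"z":0.003,"twist":0},{"fingers":0,"x":0,"y":-0.015,"z":0.003,"twist":0},{"fingers":0,"x":0,"y":-0.015,"z":0.003,"twist":0}]' 30; python3 q.py
```

```text
time: 16.63
position: [0.5127, 0.1809, 0.0238]
tool_rot: [-0.774, 1.429, 0.774]
ft_force: [2.8, -0.7, 1.8]
grip_width: 0.183
t 16.63 lens mount x,y mm -0.89 -0.2 underside mm 40.46 F mount xyz 2.72 0.96 1.78 grip 0.183 tilt deg 0.01
```

```bash
python3 -m creep '[{"fingers":0,"x":0,"y":-0.008,"z":0,"twist":0},{"fingers":0,"x":0,"y":-0.008,"z":0,"twist":0},{"fingers":0,"x":0,"y":-0.008,"z":0,"twist":0}]' 30; python3 q.py
```

```text
time: 16.88
position: [0.5131, 0.1808, 0.0238]
tool_rot: [-0.774, 1.429, 0.774]
ft_force: [3.2, -1.6, 2.3]
grip_width: 0.183
t 16.88 lens mount x,y mm -0.54 -0.15 underside mm 40.49 F mount xyz 3.58 0.46 2.26 grip 0.183 tilt deg 0.0
```

```bash
python3 -m creep '[{"fingers":0,"x":0,"y":-0.008,"z":0,"twist":0},{"fingers":0,"x":0,"y":-0.008,"z":0,"twist":0},{"fingers":0,"x":0,"y":-0.008,"z":0,"twist":0}]' 30; python3 q.py; python3 -m creep '[{"fingers":0,"x":0,"y":0,"z":0,"twist":0}]'; python3 q.py
```

```text
time: 17.13
position: [0.5134, 0.1806, 0.0238]
tool_rot: [-0.774, 1.429, 0.774]
ft_force: [2.8, -1.0, 3.3]
grip_width: 0.18
t 17.13 lens mount x,y mm -0.17 -0.12 underside mm 40.51 F mount xyz 2.91 0.73 3.3 grip 0.18 tilt deg 0.0
time: 17.22
position: [0.5133, 0.1806, 0.0238]
tool_rot: [-0.774, 1.429, 0.774]
ft_force: [2.6, -0.9, 2.3]
grip_width: 0.178
t 17.22 lens mount x,y mm -0.21 -0.17 underside mm 40.47 F mount xyz 2.63 0.69 2.33 grip 0.178 tilt deg 0.01
```

```bash
python3 -m creep '[{"fingers":0,"x":0,"y":-0.006,"z":0,"twist":0},{"fingers":0,"x":0,"y":-0.006,"z":0,"twist":0},{"fingers":0,"x":0,"y":-0.006,"z":0,"twist":0}]' 30; python3 q.py
```

```text
time: 17.47
position: [0.5136, 0.1805, 0.0238]
tool_rot: [-0.774, 1.429, 0.774]
ft_force: [3.1, -0.6, 3.4]
grip_width: 0.183
t 17.47 lens mount x,y mm 0.05 -0.13 underside mm 40.49 F mount xyz 2.95 1.17 3.43 grip 0.183 tilt deg 0.0
```

```bash
python3 -m creep '[{"fingers":0,"x":-0.003,"y":-0.008,"z":0,"twist":0},{"fingers":0,"x":-0.003,"y":-0.008,"z":0,"twist":0},{"fingers":0,"x":-0.003,"y":-0.008,"z":0,"twist":0}]' 30; python3 q.py
```

```text
time: 17.72
position: [0.5139, 0.1802, 0.0238]
tool_rot: [-0.774, 1.429, 0.774]
ft_force: [2.8, -0.4, 1.6]
grip_width: 0.182
t 17.72 lens mount x,y mm 0.41 -0.15 underside mm 40.5 F mount xyz 2.54 1.22 1.57 grip 0.182 tilt deg 0.0
```

```bash
python3 -m creep '[{"fingers":0,"x":0,"y":-0.006,"z":0,"twist":0},{"fingers":0,"x":0,"y":-0.006,"z":0,"twist":0},{"fingers":0,"x":0,"y":-0.006,"z":0,"twist":0}]' 30; python3 q.py
```

```text
time: 17.97
position: [0.514, 0.1801, 0.0238]
tool_rot: [-0.774, 1.429, 0.774]
ft_force: [3.4, -0.1, 0.6]
grip_width: 0.184
t 17.97 lens mount x,y mm 0.63 -0.16 underside mm 40.53 F mount xyz 2.94 1.79 0.65 grip 0.184 tilt deg 0.0
```

```bash
python3 -m creep '[{"fingers":0,"x":0,"y":-0.006,"z":0.005,"twist":0},{"fingers":0,"x":0,"y":-0.006,"z":0.005,"twist":0},{"fingers":0,"x":0,"y":-0.006,"z":0.005,"twist":0}]' 30; python3 q.py
```

```text
time: 18.22
position: [0.5142, 0.1801, 0.0238]
tool_rot: [-0.774, 1.429, 0.774]
ft_force: [1.7, -1.0, 1.8]
grip_width: 0.18
t 18.22 lens mount x,y mm 0.78 -0.13 underside mm 40.5 F mount xyz 1.96 0.09 1.81 grip 0.18 tilt deg 0.02
```

```bash
python3 -m creep '[{"fingers":0,"x":0,"y":-0.006,"z":0,"twist":0},{"fingers":0,"x":0,"y":-0.006,"z":0,"twist":0},{"fingers":0,"x":0,"y":-0.006,"z":0,"twist":0}]' 30; python3 q.py
```

```text
time: 18.47
position: [0.5143, 0.18, 0.0238]
tool_rot: [-0.774, 1.429, 0.774]
ft_force: [2.7, -1.0, 0.8]
grip_width: 0.178
t 18.47 lens mount x,y mm 0.91 -0.12 underside mm 40.49 F mount xyz 2.85 0.61 0.76 grip 0.178 tilt deg 0.03
```

```bash
python3 -m creep '[{"fingers":0,"x":0,"y":-0.006,"z":0.003,"twist":0},{"fingers":0,"x":0,"y":-0.006,"z":0.003,"twist":0},{"fingers":0,"x":0,"y":-0.006,"z":0.003,"twist":0}]' 30; python3 q.py
```

```text
time: 18.72
position: [0.5144, 0.1799, 0.0238]
tool_rot: [-0.774, 1.429, 0.774]
ft_force: [0.1, -1.3, 1.7]
grip_width: 0.179
t 18.72 lens mount x,y mm 1.02 -0.1 underside mm 40.48 F mount xyz 0.77 -1.07 1.73 grip 0.179 tilt deg 0.05
```

```bash
python3 -m creep '[{"fingers":0,"x":0,"y":-0.006,"z":0,"twist":0},{"fingers":0,"x":0,"y":-0.006,"z":0,"twist":0},{"fingers":0,"x":0,"y":-0.006,"z":0,"twist":0}]' 30; python3 q.py
```

```text
time: 18.97
position: [0.5145, 0.1799, 0.0238]
tool_rot: [-0.774, 1.429, 0.774]
ft_force: [-0.9, -1.7, 3.1]
grip_width: 0.181
t 18.97 lens mount x,y mm 1.14 -0.07 underside mm 40.49 F mount xyz 0.16 -1.93 3.14 grip 0.181 tilt deg 0.05
```

The mount-x force has dropped to about 0, so the posts now carry the plunger load. Release: grip to 3 N, then open a little.

```bash
python3 -m creep '[{"fingers":0,"x":0,"y":0,"z":0,"twist":0},{"fingers":0,"x":0,"y":0,"z":0,"twist":0},{"fingers":0.22,"x":0,"y":0,"z":0,"twist":0},{"fingers":0.25,"x":0,"y":0,"z":0,"twist":0},{"fingers":0.35,"x":0,"y":0,"z":0,"twist":0},{"fingers":0.35,"x":0,"y":0,"z":0,"twist":0},{"fingers":0.35,"x":0,"y":0,"z":0,"twist":0}]' 3; python3 q.py
python3 - <<'E'
from h import *
im=grab('wrist','w13.png'); lensctr(im,h=.0221)
cv2.imwrite('pics/w13c.png',np.clip(cv2.resize(im['pixels'][80:330,210:430,::-1],None,fx=2.4,fy=2.4).astype(float)*1.5,0,255).astype(np.uint8))
E
```

```text
time: 19.55
position: [0.5149, 0.18, 0.0237]
tool_rot: [-0.774, 1.429, 0.774]
ft_force: [0.9, 0.4, -0.6]
grip_width: 0.335
t 19.55 lens mount x,y mm 1.37 0.24 underside mm 40.44 F mount xyz 0.5 0.8 -0.57 grip 0.335 tilt deg 0.01
centre tool y,z mm [-1.43 -0.76] rms 3.26 freeR [-3.57 -0.77 31.62] 114
```

View pics/w13c.png

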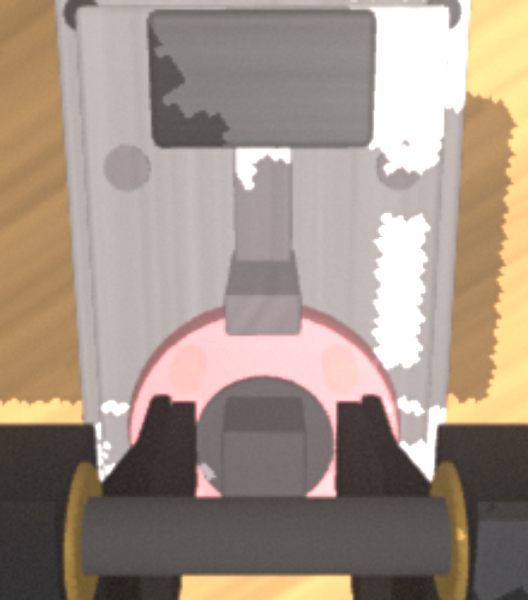

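The lens lies between plunger (crop 263,310) and posts, with the two rear pads visible through it at crop (187,370) and (340,370). The block is free between the fingers. Next I raise, shut the fingers over the block and press.

```bash
python3 -m creep '[{"fingers":0.35,"x":-0.1,"y":0,"z":-0.01,"twist":0},{"fingers":0.35,"x":-0.3,"y":0,"z":-0.01,"twist":0},{"fingers":0.35,"x":-0.5,"y":0,"z":-0.01,"twist":0},{"fingers":0.35,"x":-0.65,"y":0,"z":-0.01,"twist":0},{"fingers":0.35,"x":-0.65,"y":0,"z":-0.01,"twist":0},{"fingers":0,"x":-0.65,"y":0,"z":-0.01,"twist":0},{"fingers":0,"x":-0.65,"y":0,"z":-0.01,"twist":0},{"fingers":0,"x":-0.65,"y":0,"z":-0.01,"twist":0},{"fingers":0,"x":-0.65,"y":0,"z":-0.01,"twist":0},{"fingers":0,"x":-0.65,"y":0,"z":-0.01,"twist":0},{"fingers":0,"x":-0.65,"y":0,"z":-0.01,"twist":0},{"fingers":0,"x":-0.65,"y":0,"z":-0.01,"twist":0}]' 20; python3 q.py
python3 - <<'E'
from h import *
im=grab('wrist','w14.png')
cv2.imwrite('pics/w14c.png',np.clip(cv2.resize(im['pixels'][120:330,220:420,::-1],None,fx=2.7,fy=2.7).astype(float)*1.5,0,255).astype(np.uint8))
B=np.array([P for v in range(190,256) for u in range(285,355) for P in [pt(im,u,v)] if .066<P[2]<.0745]); p,T,s=tool(); print(p)
if len(B): print(len(B),B[:,2].mean(),B[:,2].std()); q=(B-p)@T*1e3; print('block visible tool min max',q.min(0).round(1),q.max(0).round(1))
E
```

```text
time: 20.6
position: [0.5147, 0.1795, 0.0497]
tool_rot: [-0.774, 1.429, 0.774]
ft_force: [-0.8, 0.0, 0.5]
grip_width: 0.009
t 20.6 lens mount x,y mm 1.55 -0.31 underside mm 66.43 F mount xyz -0.65 -0.39 0.51 grip 0.009 tilt deg 0.01
[0.51475874 0.17950308 0.04977703]
700 0.06978370586051047 0.0009490893172268217
block visible tool min max [-22.1   1.5  -8. ] [-16.3  36.9   7.4]
```

View pics/w14c.png

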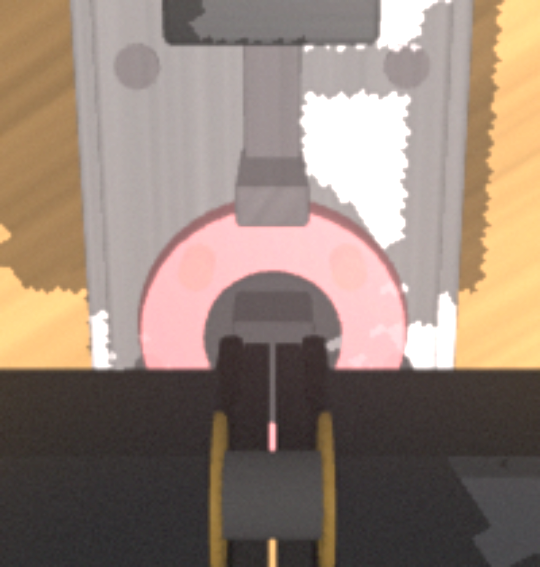

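```bash
python3 -m creep '[{"fingers":0,"x":0.07,"y":0,"z":0,"twist":0},{"fingers":0,"x":0.13,"y":0,"z":0,"twist":0},{"fingers":0,"x":0.18,"y":0,"z":0,"twist":0},{"fingers":0,"x":0.2,"y":0,"z":0,"twist":0},{"fingers":0,"x":0.2,"y":0,"z":0,"twist":0}]'; python3 q.py
python3 -m creep '[{"fingers":0,"x":0.01,"y":0,"z":0,"twist":0},{"fingers":0,"x":0.02,"y":0,"z":0,"twist":0},{"fingers":0,"x":0.02,"y":0,"z":0,"twist":0}]'; python3 q.py
```

```text
time: 21.07
position: [0.5145, 0.1794, 0.0415]
tool_rot: [-0.774, 1.429, 0.774]
ft_force: [-0.1, -0.1, -0.4]
grip_width: 0.006
t 21.07 lens mount x,y mm 1.4 -0.5 underside mm 58.17 F mount xyz 0.03 -0.15 -0.41 grip 0.006 tilt deg 0.04
time: 21.32
position: [0.5148, 0.1796, 0.0411]
tool_rot: [-0.774, 1.429, 0.774]
ft_force: [-0.6, 0.6, -0.4]
grip_width: 0.003
t 21.32 lens mount x,y mm 1.59 -0.18 underside mm 57.8 F mount xyz -0.84 0.15 -0.42 grip 0.003 tilt deg 0.01
```

```bash
python3 -m creep '[{"fingers":0,"x":0.01,"y":0,"z":0,"twist":0},{"fingers":0,"x":0.01,"y":0,"z":0,"twist":0}]'; python3 q.py;python3 -m creep '[{"fingers":0,"x":0.01,"y":0,"z":0,"twist":0},{"fingers":0,"x":0.01,"y":0,"z":0,"twist":0}]'; python3 q.py
```

```text
time: 21.48
position: [0.5148, 0.1796, 0.0407]
tool_rot: [-0.774, 1.429, 0.774]
ft_force: [-1.3, 0.3, 0.1]
grip_width: 0.002
t 21.48 lens mount x,y mm 1.57 -0.19 underside mm 57.39 F mount xyz -1.2 -0.46 0.13 grip 0.002 tilt deg 0.01
time: 21.65
position: [0.5148, 0.1796, 0.0403]
tool_rot: [-0.774, 1.429, 0.774]
ft_force: [-0.5, 0.4, 0.4]
grip_width: 0.004
t 21.65 lens mount x,y mm 1.57 -0.2 underside mm 56.98 F mount xyz -0.62 0.02 0.38 grip 0.004 tilt deg 0.01
```

```bash
for i in 1; do python3 -m creep '[{"fingers":0,"x":0.01,"y":0,"z":0,"twist":0},{"fingers":0,"x":0.01,"y":0,"z":0,"twist":0}]'; done; python3 q.py; python3 -m creep '[{"fingers":0,"x":0.01,"y":0,"z":0,"twist":0},{"fingers":0,"x":0.01,"y":0,"z":0,"twist":0}]'; python3 q.py
```

```text
time: 21.82
position: [0.5148, 0.1795, 0.0399]
tool_rot: [-0.774, 1.429, 0.774]
ft_force: [0.0, 0.7, 0.2]
grip_width: 0.005
t 21.82 lens mount x,y mm 1.57 -0.22 underside mm 56.55 F mount xyz -0.4 0.61 0.23 grip 0.005 tilt deg 0.0
time: 21.98
position: [0.5148, 0.1796, 0.0394]
tool_rot: [-0.774, 1.429, 0.774]
ft_force: [-0.4, -0.2, -0.3]
grip_width: 0.008
t 21.98 lens mount x,y mm 1.56 -0.22 underside mm 56.15 F mount xyz -0.28 -0.37 -0.28 grip 0.008 tilt deg 0.0
```

```bash
python3 -m creep '[{"fingers":0,"x":0.01,"y":0,"z":0,"twist":0},{"fingers":0,"x":0.01,"y":0,"z":0,"twist":0}]'; python3 q.py
```

```text
time: 22.15
position: [0.5149, 0.1796, 0.0392]
tool_rot: [-0.774, 1.429, 0.774]
ft_force: [-0.4, -0.6, 1.1]
grip_width: 0.005
t 22.15 lens mount x,y mm 1.6 -0.16 underside mm 55.91 F mount xyz 0.0 -0.69 1.06 grip 0.005 tilt deg 0.01
```

```bash
python3 -m creep '[{"fingers":0,"x":0.005,"y":0,"z":0,"twist":0},{"fingers":0,"x":0.005,"y":0,"z":0,"twist":0},{"fingers":0,"x":0.005,"y":0,"z":0,"twist":0}]'; python3 q.py
```

```text
time: 22.4
position: [0.5149, 0.1796, 0.0392]
tool_rot: [-0.774, 1.428, 0.774]
ft_force: [-1.0, -0.1, 3.6]
grip_width: 0.006
t 22.4 lens mount x,y mm 1.61 -0.14 underside mm 55.89 F mount xyz -0.82 -0.6 3.57 grip 0.006 tilt deg 0.02
```

```bash
python3 -m creep '[{"fingers":0,"x":0.005,"y":0,"z":0,"twist":0},{"fingers":0,"x":0.005,"y":0,"z":0,"twist":0},{"fingers":0,"x":0.005,"y":0,"z":0,"twist":0}]'; python3 q.py
```

```text
time: 22.65
position: [0.5149, 0.1796, 0.0392]
tool_rot: [-0.774, 1.428, 0.774]
ft_force: [-2.1, -0.8, 5.0]
grip_width: 0.009
t 22.65 lens mount x,y mm 1.66 -0.13 underside mm 55.88 F mount xyz -1.34 -1.82 5.03 grip 0.009 tilt deg 0.02
```

```bash
python3 -m creep '[{"fingers":0,"x":0.005,"y":0,"z":0,"twist":0},{"fingers":0,"x":0.007,"y":0,"z":0,"twist":0},{"fingers":0,"x":0.007,"y":0,"z":0,"twist":0},{"fingers":0,"x":0.007,"y":0,"z":0,"twist":0},{"fingers":0,"x":0.007,"y":0,"z":0,"twist":0},{"fingers":0,"x":0.007,"y":0,"z":0,"twist":0},{"fingers":0,"x":0.007,"y":0,"z":0,"twist":0}]'; python3 q.py
```

```text
time: 23.23
position: [0.5149, 0.1796, 0.0392]
tool_rot: [-0.774, 1.428, 0.774]
ft_force: [-2.7, -1.5, 7.2]
grip_width: 0.007
t 23.23 lens mount x,y mm 1.67 -0.09 underside mm 55.86 F mount xyz -1.44 -2.79 7.17 grip 0.007 tilt deg 0.02
```

```bash
python3 -m creep '[{"fingers":0,"x":0.003,"y":0,"z":0,"twist":0},{"fingers":0,"x":0.003,"y":0,"z":0,"twist":0},{"fingers":0,"x":0.003,"y":0,"z":0,"twist":0},{"fingers":0,"x":0.003,"y":0,"z":0,"twist":0}]'; python3 q.py
```

```text
time: 23.57
position: [0.5149, 0.1796, 0.0392]
tool_rot: [-0.773, 1.428, 0.774]
ft_force: [-2.9, -0.9, 7.6]
grip_width: 0.007
t 23.57 lens mount x,y mm 1.65 -0.07 underside mm 55.86 F mount xyz -1.96 -2.38 7.61 grip 0.007 tilt deg 0.03
```

Pressing at 7.6 N with some sideways load. I relieve the lateral part while holding the press.

```bash
python3 -m creep '[{"fingers":0,"x":0.001,"y":0.002,"z":-0.003,"twist":0},{"fingers":0,"x":0.002,"y":0.004,"z":-0.006,"twist":0},{"fingers":0,"x":0.003,"y":0.004,"z":-0.008,"twist":0},{"fingers":0,"x":0.003,"y":0.004,"z":-0.008,"twist":0},{"fingers":0,"x":0.003,"y":0.004,"z":-0.008,"twist":0},{"fingers":0,"x":0.003,"y":0.004,"z":-0.008,"twist":0},{"fingers":0,"x":0.003,"y":0.004,"z":-0.008,"twist":0}]'; python3 q.py
```

```text
time: 24.15
position: [0.515, 0.1796, 0.0392]
tool_rot: [-0.773, 1.428, 0.774]
ft_force: [-2.4, -0.2, 8.4]
grip_width: 0.009
t 24.15 lens mount x,y mm 1.69 -0.09 underside mm 55.88 F mount xyz -1.91 -1.52 8.38 grip 0.009 tilt deg 0.07
```

Held at 8.4 N. Now I lift clear and inspect.

```bash
python3 -m creep '[{"fingers":0,"x":-0.01,"y":0.004,"z":-0.01,"twist":0},{"fingers":0,"x":-0.03,"y":0.004,"z":-0.01,"twist":0},{"fingers":0,"x":-0.2,"y":0,"z":-0.01,"twist":0},{"fingers":0,"x":-0.7,"y":0,"z":0,"twist":0},{"fingers":0,"x":-1.4,"y":0,"z":0,"twist":0},{"fingers":0,"x":-2,"y":-0.3,"z":0,"twist":0},{"fingers":0,"x":-2.2,"y":-0.8,"z":0,"twist":0},{"fingers":0,"x":-2.2,"y":-1.3,"z":0,"twist":0},{"fingers":0,"x":-2.2,"y":-1.6,"z":0,"twist":0},{"fingers":0,"x":-2.2,"y":-1.6,"z":0,"twist":0},{"fingers":0,"x":-2.2,"y":-1.6,"z":0,"twist":0},{"fingers":0,"x":-2.2,"y":-1.6,"z":0,"twist":0}]'
python3 - <<'E'
from h import *
im=grab('wrist','w15.png'); px=im['pixels'][:,:,::-1]
C=np.array([.5138,.1798,.05]); q=proj(im,C).astype(int); print(q)
cv2.imwrite('pics/w15c.png',np.clip(cv2.resize(px[max(q[1]-80,0):q[1]+60,q[0]-70:q[0]+70],None,fx=4.2,fy=4.2).astype(float)*1.4,0,255).astype(np.uint8))
hsv=cv2.cvtColor(px,cv2.COLOR_BGR2HSV); m=(((hsv[:,:,0]>165)|(hsv[:,:,0]<6))&(hsv[:,:,1]>50)&(hsv[:,:,2]>40)).astype(np.uint8)
k=np.zeros_like(m); k[q[1]-50:q[1]+50,q[0]-50:q[0]+50]=m[q[1]-50:q[1]+50,q[0]-50:q[0]+50]
P=np.array([pt(im,u,v) for v,u in zip(*np.where(k>0))]); P=P[(P[:,2]>.044)&(P[:,2]<.056)]
A=np.c_[P[:,:2]-C[:2],np.ones(len(P))]; s=np.linalg.lstsq(A,P[:,2],rcond=None)[0]; print('lens top plane z',s[2].round(4),'tilt deg',np.degrees(np.arctan(np.hypot(s[0],s[1]))).round(2),'n',len(P))
B=np.array([P for v in range(q[1]-50,q[1]+50) for u in range(q[0]-50,q[0]+50) for P in [pt(im,u,v)] if .066<P[2]<.0745 and np.hypot(*(P[:2]-C[:2]))<.02]); r=cv2.minAreaRect((B[:,:2]*1e3).astype(np.float32)); print('block',r,B[:,2].mean())
a=np.radians(-33.2);x=np.array([np.cos(a),np.sin(a)]);y=np.array([-x[1],x[0]]); d=np.array(r[0])-C[:2]*1e3; print('mount',d@x,d@y)
E
```

```text
time: 25.15
position: [0.5668, 0.1451, 0.1252]
tool_rot: [-0.774, 1.43, 0.775]
ft_force: [0.4, 0.0, 0.5]
grip_width: 0.005
[321 125]
lens top plane z 0.0499 tilt deg 0.03 n 3729
block ((515.040283203125, 179.1383819580078), (15.88716983795166, 21.793596267700195), 56.680335998535156) 0.06999129723417553
mount 1.400102430751578 0.12551510206711225
```

View pics/w15c.png

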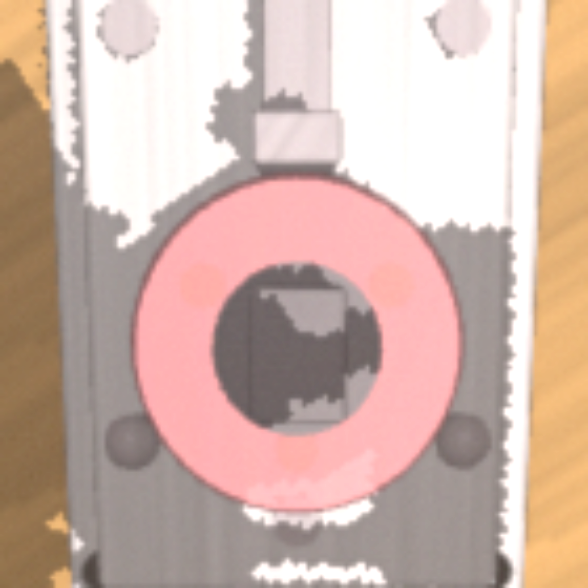

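The lens lies flat: tilt 0.03°, top plane at 49.9 mm with pads at about 40 mm. Both post balls at crop (130,440) and (463,440) touch the rim symmetrically, and so does the plunger at (300,160).

The sideways load during the press could have left one pad near 0.6 N. I have 29 s, so I'll press once more, more centrally and a bit firmer.

```bash
python3 - <<'E'
from h import *
go([.5150,.1791,.046])
E
python3 -m creep '[{"fingers":0,"x":0,"y":0.8,"z":0,"twist":0},{"fingers":0,"x":0,"y":1.3,"z":0,"twist":0},{"fingers":0,"x":0,"y":1.56,"z":0,"twist":0},{"fingers":0,"x":0.6,"y":1.56,"z":0,"twist":0},{"fingers":0,"x":1.2,"y":1.56,"z":0,"twist":0},{"fingers":0,"x":1.7,"y":1.56,"z":0,"twist":0},{"fingers":0,"x":1.9,"y":1.56,"z":0,"twist":0},{"fingers":0,"x":1.9,"y":1.56,"z":0,"twist":0},{"fingers":0,"x":1.9,"y":1.56,"z":0,"twist":0},{"fingers":0,"x":1.9,"y":1.56,"z":0,"twist":0}]'; python3 q.py
python3 - <<'E'
from h import *
go([.5150,.1791,.0405])
E
```

```text
shift units [1.987 1.54  0.003] dist mm 100.6
time: 26.03
position: [0.5169, 0.1789, 0.0515]
tool_rot: [-0.774, 1.426, 0.773]
ft_force: [0.1, -0.3, 0.4]
grip_width: 0.011
t 26.03 lens mount x,y mm 3.71 0.42 underside mm 68.22 F mount xyz 0.23 -0.16 0.44 grip 0.011 tilt deg 0.13
shift units [ 0.275  0.043 -0.023] dist mm 11.2
```

```bash
python3 -m creep '[{"fingers":0,"x":0.1,"y":0.02,"z":-0.01,"twist":0},{"fingers":0,"x":0.18,"y":0.02,"z":-0.01,"twist":0},{"fingers":0,"x":0.18,"y":0.02,"z":-0.01,"twist":0},{"fingers":0,"x":0.18,"y":0.02,"z":-0.01,"twist":0},{"fingers":0,"x":0.18,"y":0.02,"z":-0.01,"twist":0},{"fingers":0,"x":0.18,"y":0.02,"z":-0.01,"twist":0}]'; python3 q.py
python3 - <<'E'
from h import *
go([.5150,.1791,.0392])
E
```

```text
time: 26.53
position: [0.5151, 0.1787, 0.0432]
tool_rot: [-0.774, 1.428, 0.774]
ft_force: [-1.3, 1.1, 0.5]
grip_width: 0.002
t 26.53 lens mount x,y mm 2.31 -0.8 underside mm 59.86 F mount xyz -1.69 0.18 0.48 grip 0.002 tilt deg 0.02
shift units [0.099 0.008 0.008] dist mm 4.0
```

```bash
python3 -m creep '[{"fingers":0,"x":0.03,"y":0.01,"z":0.008,"twist":0},{"fingers":0,"x":0.06,"y":0.01,"z":0.008,"twist":0},{"fingers":0,"x":0.08,"y":0.01,"z":0.008,"twist":0},{"fingers":0,"x":0.085,"y":0.01,"z":0.008,"twist":0},{"fingers":0,"x":0.085,"y":0.01,"z":0.008,"twist":0},{"fingers":0,"x":0.085,"y":0.01,"z":0.008,"twist":0}]'; python3 q.py
```

```text
time: 27.03
position: [0.5148, 0.179, 0.0395]
tool_rot: [-0.774, 1.429, 0.774]
ft_force: [0.2, -0.1, 0.1]
grip_width: 0.004
t 27.03 lens mount x,y mm 1.86 -0.63 underside mm 56.25 F mount xyz 0.22 0.01 0.09 grip 0.004 tilt deg 0.0
```

```bash
python3 -m creep '[{"fingers":0,"x":0.01,"y":0,"z":0,"twist":0},{"fingers":0,"x":0.015,"y":0,"z":0,"twist":0},{"fingers":0,"x":0.015,"y":0,"z":0,"twist":0}]'; python3 q.py
```

```text
time: 27.28
position: [0.5149, 0.1791, 0.0392]
tool_rot: [-0.774, 1.428, 0.774]
ft_force: [-0.9, -0.3, 2.2]
grip_width: 0.007
t 27.28 lens mount x,y mm 1.9 -0.52 underside mm 55.91 F mount xyz -0.63 -0.72 2.19 grip 0.007 tilt deg 0.02
```

```bash
python3 -m creep '[{"fingers":0,"x":0.007,"y":0.003,"z":-0.003,"twist":0},{"fingers":0,"x":0.012,"y":0.006,"z":-0.006,"twist":0},{"fingers":0,"x":0.012,"y":0.006,"z":-0.006,"twist":0},{"fingers":0,"x":0.012,"y":0.006,"z":-0.006,"twist":0}]'; python3 q.py
```

```text
time: 27.62
position: [0.5149, 0.1791, 0.0392]
tool_rot: [-0.774, 1.428, 0.774]
ft_force: [-0.5, -0.4, 5.1]
grip_width: 0.007
t 27.62 lens mount x,y mm 1.93 -0.49 underside mm 55.87 F mount xyz -0.19 -0.57 5.06 grip 0.007 tilt deg 0.06
```

```bash
python3 -m creep '[{"fingers":0,"x":0.005,"y":0.004,"z":-0.004,"twist":0},{"fingers":0,"x":0.008,"y":0.006,"z":-0.006,"twist":0},{"fingers":0,"x":0.008,"y":0.006,"z":-0.006,"twist":0},{"fingers":0,"x":0.008,"y":0.006,"z":-0.006,"twist":0}]'; python3 q.py
```

```text
time: 27.95
position: [0.515, 0.1791, 0.0392]
tool_rot: [-0.774, 1.427, 0.773]
ft_force: [-0.4, -1.3, 6.1]
grip_width: 0.005
t 27.95 lens mount x,y mm 1.93 -0.46 underside mm 55.88 F mount xyz 0.36 -1.35 6.12 grip 0.005 tilt deg 0.11
```

```bash
python3 -m creep '[{"fingers":0,"x":0.006,"y":0,"z":-0.006,"twist":0},{"fingers":0,"x":0.012,"y":0,"z":-0.01,"twist":0},{"fingers":0,"x":0.012,"y":0,"z":-0.01,"twist":0},{"fingers":0,"x":0.012,"y":0,"z":-0.01,"twist":0},{"fingers":0,"x":0.012,"y":0,"z":-0.01,"twist":0}]'; python3 q.py
```

```text
time: 28.37
position: [0.515, 0.1791, 0.0391]
tool_rot: [-0.773, 1.426, 0.774]
ft_force: [-1.1, -0.2, 9.1]
grip_width: 0.006
t 28.37 lens mount x,y mm 1.96 -0.46 underside mm 55.83 F mount xyz -0.77 -0.8 9.06 grip 0.006 tilt deg 0.14
```

```bash
python3 -m creep '[{"fingers":0,"x":0.005,"y":0.002,"z":-0.003,"twist":0},{"fingers":0,"x":0.005,"y":0.002,"z":-0.003,"twist":0},{"fingers":0,"x":0.005,"y":0.002,"z":-0.003,"twist":0},{"fingers":0,"x":0.005,"y":0.002,"z":-0.003,"twist":0},{"fingers":0,"x":0.005,"y":0.002,"z":-0.003,"twist":0}]'; python3 q.py
```

```text
time: 28.78
position: [0.515, 0.1792, 0.0391]
tool_rot: [-0.773, 1.426, 0.774]
ft_force: [-1.5, -0.8, 9.2]
grip_width: 0.006
t 28.78 lens mount x,y mm 1.96 -0.43 underside mm 55.83 F mount xyz -0.83 -1.54 9.19 grip 0.006 tilt deg 0.16
```

A steady 9 N with about 1 N sideways, so all pads are well loaded. Lift clear and do the final check.

```bash
python3 -m creep '[{"fingers":0,"x":-0.01,"y":0,"z":0,"twist":0},{"fingers":0,"x":-0.02,"y":0,"z":0,"twist":0},{"fingers":0,"x":-0.06,"y":0,"z":0,"twist":0},{"fingers":0,"x":-0.3,"y":0,"z":0,"twist":0},{"fingers":0,"x":-1,"y":0,"z":0,"twist":0},{"fingers":0,"x":-1.8,"y":-0.3,"z":0,"twist":0},{"fingers":0,"x":-2.2,"y":-0.8,"z":0,"twist":0},{"fingers":0,"x":-2.2,"y":-1.3,"z":0,"twist":0},{"fingers":0,"x":-2.2,"y":-1.6,"z":0,"twist":0},{"fingers":0,"x":-2.2,"y":-1.6,"z":0,"twist":0},{"fingers":0,"x":-2.2,"y":-1.6,"z":0,"twist":0},{"fingers":0,"x":-2.2,"y":-1.6,"z":0,"twist":0}]'
python3 - <<'E'
from h import *
im=grab('wrist','w16.png'); px=im['pixels'][:,:,::-1]
C=np.array([.5138,.1798,.05]); q=proj(im,C).astype(int)
a=px[max(q[1]-80,0):q[1]+60,q[0]-70:q[0]+70]; cv2.imwrite('pics/w16c.png',np.clip(cv2.resize(a,None,fx=4,fy=4).astype(float)*1.4,0,255).astype(np.uint8))
hsv=cv2.cvtColor(px,cv2.COLOR_BGR2HSV); m=(((hsv[:,:,0]>165)|(hsv[:,:,0]<6))&(hsv[:,:,1]>50)&(hsv[:,:,2]>40)).astype(np.uint8)
P=np.array([pt(im,u,v) for v,u in zip(*np.where(m>0)) if abs(v-q[1])<50 and abs(u-q[0])<50]); P=P[(P[:,2]>.044)&(P[:,2]<.056)]
A=np.c_[P[:,:2]-C[:2],np.ones(len(P))]; s=np.linalg.lstsq(A,P[:,2],rcond=None)[0]; print('top z',s[2].round(4),'tilt',np.degrees(np.hypot(s[0],s[1])).round(2))
t=grab('top','t16.png')
E
```

```text
time: 29.78
position: [0.5657, 0.1442, 0.1243]
tool_rot: [-0.774, 1.431, 0.776]
ft_force: [-0.5, -0.2, -0.6]
grip_width: 0.004
top z 0.0499 tilt 0.05
```

View pics/w16c.png

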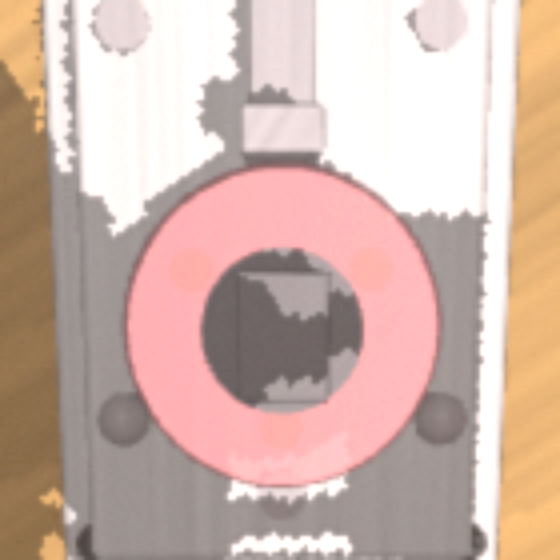

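View pics/t16.png

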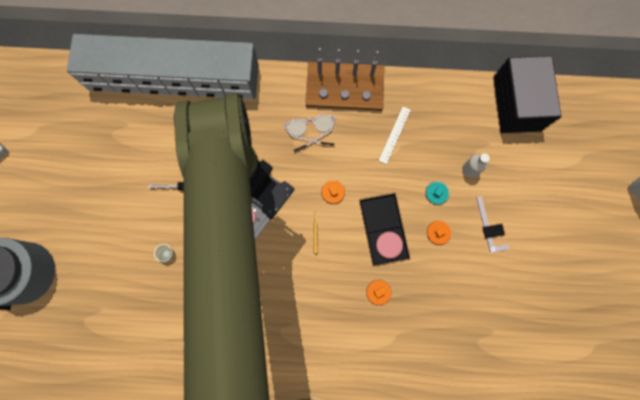

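The lens is seated flat (tilt 0.05°) against both balls and the plunger. The bystanders visible in the top view are where they started: spare lens (389,245), starter (316,235), spectacle frame (312,127), ruler, caliper, spray and pot. Handing in.

```bash
python3 -c "
from bench import workorder
print(workorder.close_job())"
```

```text
the job is handed in; nothing more can be done
None
```

The rose lens with the grey block is seated, block up, in the three-point mount, and the job was handed in at about 30 s of the 54 s. I pushed the plunger back with its rim and felt the pads at about 40.4 mm. I then eased the lens back onto the posts, released it, and pressed straight down twice, at about 8 N and 9 N.

**Last checks:**
- **Seating:** the lens is flat to 0.05°, with its top 49.9 mm above the bench, matching pads at about 40 mm. In the picture both post balls and the plunger touch its rim.
- **Hand and bystanders:** the hand is clear. In the last top view every bystander is where it started except the driver, which was partly hidden by the arm and so not fully checked.

**What failed or disagreed:**
- **First grasp:** it closed on air above the block, because the real fingertips end about 31 mm short of the reported TCP. I found this from depth and by feel and corrected it, moving nothing.
- **First move to the tray:** it was refused because some row values were missing. The arm did not move.
- **Centring:** the block measures 1.4 mm toward the posts from my estimate of the seat centre. I put this down to an error in that estimate of about 1 mm, because both posts touch evenly.
- **Individual contact forces:** I had only the total force at the wrist, so I could not read them one by one. The first press carried a few newtons sideways, which is why I repeated it with less.

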